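# Renew the canisters of a gas-drying unit

## Robot

A 6-joint arm with a two-finger parallel gripper is mounted at the origin on the work surface. World frame = base frame: x ahead of the robot, y to its left, z up, the work surface at z = 0. Lengths are in m, angles in rad, forces in N, time in s.
With the tool pointing down it reaches from about 0.25 to 0.775 m from the base axis. Payload 4 kg.
Tool frame: the origin (TCP) lies on the centre line of the jaws, within the pads' length; the fingertips stand 22 mm ahead of it and the grasp point (between the pads) lies 3 mm ahead of it; z points along the fingers, y is the direction in which the jaws open and shut (so a half turn about z gives the same grasp; the last joint's range is limited). The gripper opens to 85 mm and grips with 20 to 120 N. Pads are 22 mm wide; open, the fingers measure 114 mm over their backs; the gripper's body (76 mm by 85 mm) begins 54 mm behind the grasp point. The pads swing forward as they close: fully open they stand 13 mm farther back than shut.
Start: joints at [1.234, 0.087, 1.371, -0, 1.684, -0.103], TCP at [0.127, 0.535, 0.253] pointing down, gripper open.
Joint ranges: [-3.1, 3.1], [-0.76, 2.03], [0.27, 2.55], [-1.08, 4.22], [0.17, 2.65], [-2.57, 2.57]. Speed limits (rad/s): [2.79, 2.79, 3.14, 3.14, 3.14, 3.14].

## Interface

Orientations are given as a rotation vector (axis times angle).
In Python, from plant import * gives the robot as it stands.
- The arm moves only by the tool apply_moves, never from a script. Its argument "deltas" is a list of rows, each an object with "delta_pos": the shift along the tool's x, y, z in m, a list of three; "spin": the turn about the tool's z in degrees; "fingers": the closure in counts, from 0 (fully open) to 255 (shut). A call has 1 to 12 rows; each row shifts and turns the commanded pose from where the row before left it, along the tool's axes as they then stand; what a row does not reach is not made up. A row lasts 1/8 s, in which the tool goes at most 62.5 mm and 10.7 degrees, less where a joint would pass 70% of its speed; a pose out of reach is approached as far as the arm can. A call is refused whole if a number of a shift passes 0.0625 or a number of a turn 10.7, either way. A call with a gripper value outside its range is refused whole. The fingers move at their own pace and stop on an object; the grip force is fixed at half the most. Time passes only in rows, so rows that do not move let the fingers close. It gives the time, the measured TCP pose, the force and the opening at its end, in the units of the state.
- observe(): the state, without advancing time (a new reading comes with each control period).
- camera(name): name is "side" or "top"; returns the picture (480x640x3 uint8, red, green, blue); there is no depth.
- camera_model(name): a dict with "camera_matrix" (3x3 intrinsics, pixels), "camera_from_world" (4x4, takes a point from world to camera coordinates). Camera axes: x right, y up, looking along -z (the intrinsics and any distortion apply to the point x, -y, -z); pixel columns grow to the right and rows downward; lengths in m; the calibration is good to about 2 mm. A picture is of the moment at which its call begins. camera_model takes no time and is no camera call.
- sign_off(): hands the job in, once; it reports no verdict.
The state is a dict: "time": time; "joint_positions": joint angles; "dq": joint speeds; "joint_torque": joint torques, N m; "ee_pos": TCP position; "ee_rot": TCP orientation; "ft_force": force on the tool from outside, world axes, zero at the start; "ft_torque": the same for the moment, N m; "gripper_width": finger opening in m.
Only numpy, scipy, OpenCV 4.12 (cv2) and the standard library are available. Lean on these libraries where they do the work, as an engineer would, in place of code of your own. Each camera call takes 0.05 s, during which the arm holds its last target.

## Task

Renew the drying canisters of the gas-drying unit beside the tube furnace: slide the lock bar fully open, stand every spent (pink) canister upright in the white tray, and fit the three fresh (blue) canisters, one in each socket, with the key lug in the notch so that each sits fully home. Then slide the lock bar back to its locked end stop, let go, and leave the other things on the bench where they are.

Things in the scene. Friction and masses are not known exactly. Their poses are not given: they have to be found in the camera images.
- unit: fixed cream gas-drying unit, a low case 165 mm (x, from -62 to +102) by 310 mm (y), top at 30 mm, with three grey keyed sockets in a row along its y, 90 mm apart. Origin: underside, below the middle socket; unit +x points away from the robot (yaw within 0.15 rad). A seated canister's foot stands on the case top, its lug in the notch, its x axis along unit x
- socket1 (a point): centre of socket 1's floor (on the case top, 30 mm above the table), unit y = -90 mm; axes as the unit's. All sockets: collar 17 mm high, bore 47 mm, outside about 64 mm, one notch 14 mm wide cut through the collar towards unit -x, yellow strip on the case in front of it. A canister whose lug misses the notch stays 12 mm too high and blocks the lock
- socket2 (a point): centre of socket 2's floor, unit y = 0; like socket1
- socket3 (a point): centre of socket 3's floor, unit y = +90 mm; like socket1
- lock (a joint): aluminium lock bar that slides along unit y behind the sockets, with three red tabs (24 mm wide) that reach over the canisters' flanges. 0 m = locked (end stop; tabs 3 mm above the flanges), 0.045 m = open (end stop; tabs clear of the canisters). It grows towards unit -y. Stays where left; about 3 N to move
- lock_grip (a point): grip point on the lock bar's upright black grip (20 mm thick along unit x, 34 mm along y, top 128 mm above the table); this point is on its centre line, 112 mm above the table and 84 mm behind the sockets' row (unit +x); moves with the bar; axes as the unit's
- fresh1: fresh canister, blue body, on the black mat; 110 mm tall, 0.24-0.39 kg. Origin: centre of the foot's underside, z up. From the bottom: round heavy steel foot 44 mm across, 19 mm high, with one yellow key lug; steel flange 72 mm across at heights 19-25; body 52-54 mm across up to 72; on top a white bar grip 46 mm long (x), 24 mm thick (y), heights 72-110, yellow mark on top at the lug's end
- fresh2: fresh canister, blue body, on the black mat, same as fresh1. The yellow lug of every canister sticks out from the foot along the canister's -x, to 42 mm from the axis (just past the flange); it is 10 mm wide and at heights 5-17 mm, so the chamfered foot enters the bore 5 mm before the lug must meet the notch
- fresh3: fresh canister, blue body, on the black mat, same as fresh1
- spent1: spent canister, pink body, otherwise the same shape as fresh1; stands locked in a socket at the start. Two or three of the three spent canisters are present
- spent2: spent canister, pink body, otherwise the same shape as fresh1; stands locked in a socket at the start. Two or three of the three spent canisters are present
- spent3: spent canister, pink body, otherwise the same shape as fresh1; stands locked in a socket at the start. Two or three of the three spent canisters are present
- mat: fixed flat black rubber mat, 240 (x) x 200 (y) x 4 mm, holding the fresh canisters, on one side of the unit (left or right varies). Origin: centre of underside
- tray_in (a point): centre of the inner floor (5 mm above the table) of the fixed white open tray for spent canisters, 200 (x) x 210 (y) mm outside, walls 5 mm thick and 30 mm high, on the other side of the unit; axes as the tray's
- dish: bystander: steel sample dish, 90 mm across, 18 mm high, behind the unit; origin: centre of underside
- beaker: bystander: glass beaker, 70 mm across, 90 mm high, behind the unit; origin: centre of underside
- jar: bystander: closed amber jar, 60 mm across, 90 mm high, behind the unit; origin: centre of underside

How it is judged:
By the outcome, as a careful person would: the job done as asked, in the order asked, and still so for the second after the job is handed in, with the robot touching nothing.
Of spent1, spent2, spent3 only 2 to 3 are there at a start; the rules pass over those that are not, and their reading is None.
At some moment in a run one of fresh1, fresh2, fresh3 may be knocked a few centimetres aside while the robot is not near it.
It also fails if it takes over 210 s, if anything falls off the work surface, if the arm or the gripper's body presses on something with over 40 N, if the wrist force passes 120 N, or if a joint passes its speed limit or range.

## Working session

There is one attempt and no reset: what is moved stays moved. The work goes in short steps, Python scripts to look and compute and a tool call to move; the robot and the scene stay as the last step left them, time stands still between calls to the robot, and variables do not carry over. Pictures are saved under pics/ and viewed, and the job is handed in when it is done.

Besides the shell and the picture viewer there is one more tool, called after "Call:" in YAML: its name, and indented under it one key for each argument. apply_moves: Moves the arm, as the interface text tells. Its arguments: {"type":"object","properties":{"deltas":{"type":"array"}},"required":["deltas"]}

```bash
ls; mkdir -p pics
python3 - <<'E'
from plant import *
import cv2
print(observe())
for n in ("side","top"):
    m=camera_model(n);print(n,m)
    cv2.imwrite(f"pics/{n}0.png",camera(n)[:,:,::-1])
E
```

```text
pics
{'time': 0.0, 'joint_positions': array([ 1.23390786e+00,  8.79873227e-02,  1.37228735e+00, -3.38943771e-05,
        1.68363153e+00, -1.03120360e-01]), 'dq': array([ 0.00217869, -0.00141111, -0.00039096,  0.00078969, -0.00148605,
       -0.00026509]), 'joint_torque': array([ 1.46094531e-03, -3.51860762e+01, -3.13274717e+01,  6.87323768e-05,
        1.07099375e-02, -3.41362309e-06]), 'ee_pos': array([0.12727505, 0.53459184, 0.25210464]), 'ee_rot': array([-0.36631714, -3.11968555,  0.00355754]), 'ft_force': array([ 1.10209427, -0.45554825, -0.19842714]), 'ft_torque': array([-0.00658369, -0.00074724, -0.02290658]), 'gripper_width': 0.08551794758695458}
side {'camera_matrix': array([[507.0684949 ,   0.        , 319.18031628],
       [  0.        , 507.0684949 , 241.62589985],
       [  0.        ,   0.        ,   1.        ]]), 'camera_from_world': array([[-0.80433887, -0.59415505, -0.00433062,  0.49748444],
       [ 0.41683166, -0.56945097,  0.70850332, -0.30030672],
       [-0.4234269 ,  0.56807162,  0.70569419, -0.83743522],
       [ 0.        ,  0.        ,  0.        ,  1.        ]])}
top {'camera_matrix': array([[464.77387844,   0.        , 321.45045347],
       [  0.        , 464.77387844, 240.80207926],
       [  0.        ,   0.        ,   1.        ]]), 'camera_from_world': array([[-0.00736813, -0.99994156, -0.00791131,  0.02718963],
       [ 0.98154531, -0.00874396,  0.1910297 , -0.61640578],
       [-0.19108771, -0.00635778,  0.98155237, -0.94115473],
       [ 0.        ,  0.        ,  0.        ,  1.        ]])}
```

View pics/side0.png

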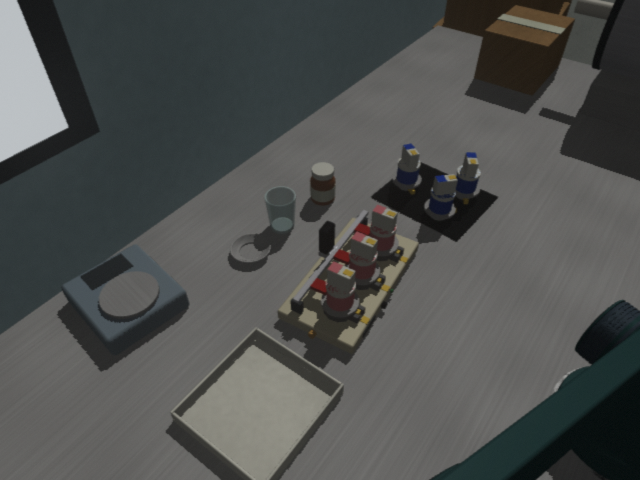

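View pics/top0.png

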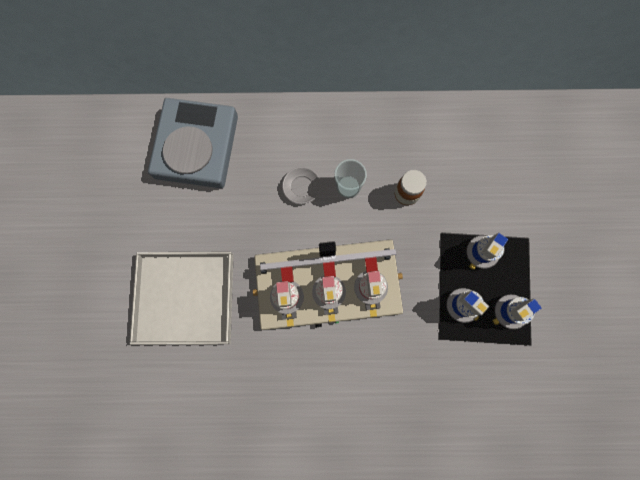

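```bash
cat > h.py <<'E'
from plant import *
import numpy as np, cv2
from scipy.optimize import least_squares
from scipy.spatial.transform import Rotation as R
M={n:camera_model(n) for n in("side","top")}
def proj(n,p):
    p=np.atleast_2d(p);T=M[n]["camera_from_world"];c=p@T[:3,:3].T+T[:3,3]
    c=c*[1,-1,-1];q=c@M[n]["camera_matrix"].T;return q[:,:2]/q[:,2:]
def ray(n,uv):
    T=M[n]["camera_from_world"];K=M[n]["camera_matrix"]
    d=np.linalg.inv(K)@[uv[0],uv[1],1];d=d*[1,-1,-1]
    o=-T[:3,:3].T@T[:3,3];return o,T[:3,:3].T@d
def atz(n,uv,z):
    o,d=ray(n,uv);return o+d*(z-o[2])/d[2]
def tri(us,ut):
    f=lambda p:np.r_[proj("side",p)[0]-us,proj("top",p)[0]-ut]
    r=least_squares(f,[.5,0,.05]);return r.x,np.abs(r.fun).max()
def snap(n,name,box=None,s=1):
    im=camera(n)[:,:,::-1]
    cv2.imwrite(f"pics/raw_{name}.png",im)
    if box: x0,y0,x1,y1=box;im=im[y0:y1,x0:x1]
    im=cv2.convertScaleAbs(cv2.resize(im,None,fx=s,fy=s,interpolation=cv2.INTER_CUBIC),alpha=1.4,beta=15)
    cv2.imwrite(f"pics/{name}.png",im)
E
python3 - <<'E'
import cv2
def z(src,out,b,s):
    im=cv2.imread(src);x0,y0,x1,y1=b
    im=cv2.resize(im[y0:y1,x0:x1],None,fx=s,fy=s,interpolation=cv2.INTER_CUBIC)
    cv2.imwrite(out,cv2.convertScaleAbs(im,alpha=1.4,beta=15))
z("pics/top0.png","pics/tz1.png",(240,230,410,340),4.5)
z("pics/top0.png","pics/tz2.png",(430,225,550,350),4.5)
z("pics/side0.png","pics/sz1.png",(270,190,430,360),3.5)
z("pics/side0.png","pics/sz2.png",(365,130,505,240),5)
E
```

```text
(no output)
```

View pics/tz1.png

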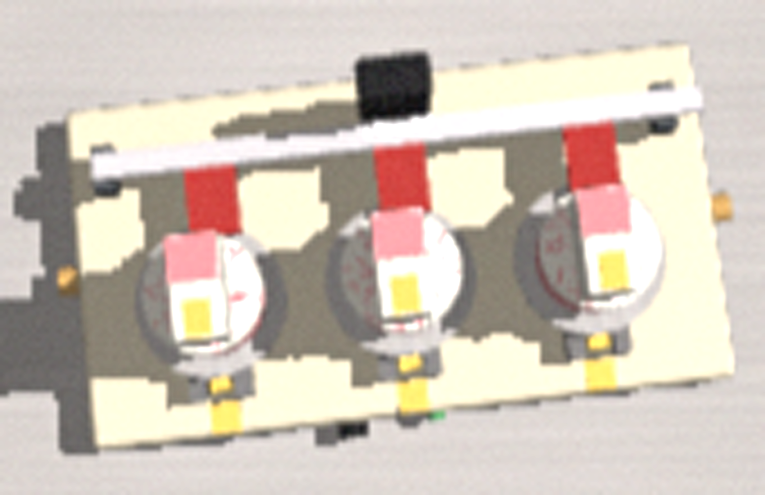

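View pics/tz2.png

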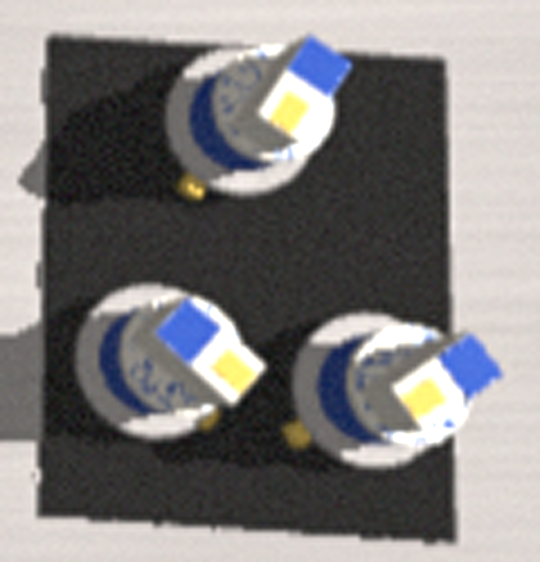

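View pics/sz1.png

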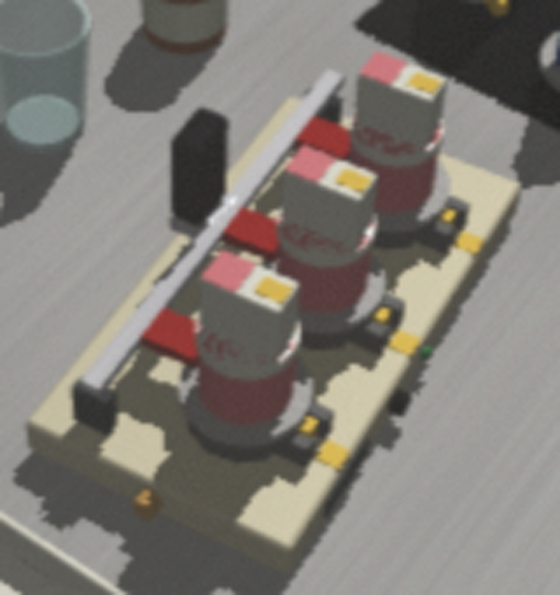

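View pics/sz2.png

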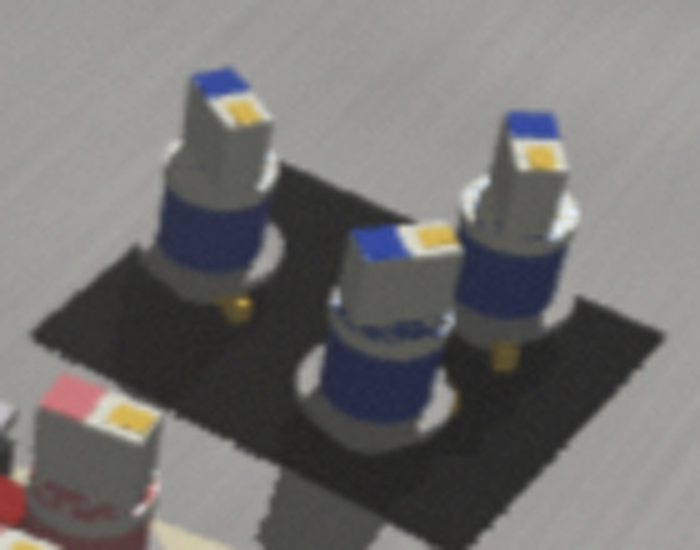

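```bash
cat > seg.py <<'E'
from h import *
def hsv(im): return cv2.cvtColor(im,cv2.COLOR_BGR2HSV)
def blobs(im,kind,amin=15):
    h,s,v=[c.astype(int) for c in cv2.split(hsv(im))]
    if kind=="yel": m=(h>15)&(h<33)&(s>110)&(v>130)
    if kind=="pink": m=((h>165)|(h<6))&(s>60)&(s<150)&(v>140)
    if kind=="blue": m=(h>105)&(h<125)&(s>130)&(v>115)
    n,l,st,c=cv2.connectedComponentsWithStats(m.astype(np.uint8))
    return [(c[i].round(1).tolist(),int(st[i,4])) for i in range(1,n) if st[i,4]>=amin]
E
python3 - <<'E'
from seg import *
for n in("top","side"):
    im=cv2.imread(f"pics/{n}0.png")
    for k in("yel","pink","blue"): print(n,k,blobs(im,k))
E
```

```text
top yel [([493.8, 249.4], 39), ([399.6, 275.2], 16), ([375.8, 289.5], 45), ([329.6, 294.8], 44), ([283.4, 300.3], 44), ([481.5, 307.0], 44), ([330.5, 310.3], 15), ([372.9, 313.1], 45), ([523.7, 313.1], 43), ([331.4, 317.5], 45), ([289.7, 322.3], 43)]
top pink [([373.9, 276.1], 121), ([328.0, 281.4], 122), ([281.9, 286.5], 122)]
top blue [([500.6, 239.3], 88), ([471.2, 298.2], 95), ([533.9, 305.9], 94)]
side yel [([451.4, 176.8], 17), ([390.7, 213.0], 25), ([370.6, 241.0], 31), ([403.4, 258.7], 24), ([347.8, 272.2], 38), ([385.1, 287.3], 31), ([364.8, 319.2], 33)]
side pink []
side blue []
```

Run:
```python
from seg import *
im=cv2.imread("pics/side0.png");H=hsv(im)
for p in [(359,238),(333,267),(382,211),(440,178),(469,156),(408,149),(337,300),(440,205),(412,152),(473,161),(454,177),(380,260)]: print(p,H[p[1],p[0]])
```

```text
(359, 238) [178 110 135]
(333, 267) [178 111 133]
(382, 211) [178 105 134]
(440, 178) [114 183 103]
(469, 156) [114 170 102]
(408, 149) [111  51 105]
(337, 300) [ 0 96 53]
(440, 205) [113 150  39]
(412, 152) [ 23 161 135]
(473, 161) [ 23 166 141]
(454, 177) [ 22 162 137]
(380, 260) [20 25 31]
```

```bash
sed -i 's/amin=15):/amin=15,side=False):/; s/v>130)/v>(95 if side else 130))/; s/v>140)/v>(95 if side else 140))/; s/v>115)/v>(70 if side else 115))/' seg.py
python3 - <<'E'
from seg import *
im=cv2.imread(f"pics/side0.png")
for k in("yel","pink","blue"): print(k,blobs(im,k,10,True))
E
```

```text
yel [([547.8, 39.3], 15), ([413.2, 152.3], 16), ([472.9, 161.4], 17), ([452.0, 176.9], 22), ([390.8, 213.2], 28), ([370.6, 241.2], 36), ([403.6, 258.8], 31), ([347.5, 272.4], 42), ([378.9, 279.4], 10), ([385.1, 287.5], 39), ([357.9, 310.7], 13), ([364.7, 319.5], 46)]
pink [([379.1, 208.9], 75), ([358.2, 236.3], 85), ([334.9, 267.0], 105), ([312.9, 281.8], 10)]
blue [([408.3, 146.2], 31), ([471.0, 154.5], 34), ([440.5, 178.1], 48)]
```

Run:
```python
from seg import *
Y={"s1":((390.8,213.2),(375.8,289.5)),"s2":((370.6,241.2),(329.6,294.8)),"s3":((347.5,272.4),(283.4,300.3)),
"fA":((413.2,152.3),(493.8,249.4)),"fB":((452,176.9),(481.5,307)),"fC":((472.9,161.4),(523.7,313.1))}
P={"s1":((379.1,208.9),(373.9,276.1)),"s2":((358.2,236.3),(328,281.4)),"s3":((334.9,267),(281.9,286.5)),
"fA":((408.3,146.2),(500.6,239.3)),"fB":((440.5,178.1),(471.2,298.2)),"fC":((471,154.5),(533.9,305.9))}
for k in Y:
    y,e1=tri(*Y[k]);p,e2=tri(*P[k]);d=(p-y);L=np.hypot(d[0],d[1])
    c=y+d*(9.7/23.8)
    print(k,"yel",y.round(4),round(e1,1),"cap",p.round(4),round(e2,1),"L %.4f yaw %.3f"%(L,np.arctan2(d[1],d[0])),"c",c.round(4))
for a,b in [((403.6,258.8),(372.9,313.1)),((385.1,287.5),(331.4,317.5)),((364.7,319.5),(289.7,322.3))]: 
    p,e=tri(a,b);print("strip",p.round(4),round(e,1))
# unit corners
z=lambda q:np.array(q)/4.5+[240,230]
s=lambda q:np.array(q)/3.5+[270,190]
T=[z(q) for q in((70,115),(690,45),(733,375),(98,447))]
for q in T: print("corner",atz("top",q,.03).round(4))
for q in((28,425),(518,187),(293,545)): print("sidecorner",atz("side",s(q),.03).round(4))
# lock grip top  (tz1 top face (357,60)-(430,55)...)
print("grip tri", tri(s((200,122)),z((393,70))))
for q in((132,252),(231,252),(229,346),(132,345)): print("tray",atz("top",q,.03).round(4))
```

```text
s1 yel [ 0.5038 -0.0829  0.1399] 0.1 cap [ 0.5295 -0.0801  0.1399] 0.3 L 0.0259 yaw 0.107 c [ 0.5143 -0.0818  0.1399]
s2 yel [0.4942 0.0065 0.1396] 0.2 cap [0.5201 0.0093 0.1396] 0.2 L 0.0260 yaw 0.107 c [0.5048 0.0077 0.1396]
s3 yel [0.4848 0.0961 0.1396] 0.1 cap [0.5107 0.0988 0.1395] 0.3 L 0.0261 yaw 0.106 c [0.4954 0.0972 0.1395]
fA yel [ 0.5851 -0.3266  0.1133] 0.1 cap [ 0.6061 -0.3418  0.1134] 0.1 L 0.0259 yaw -0.626 c [ 0.5937 -0.3328  0.1133]
fB yel [ 0.4697 -0.2931  0.1142] 0.3 cap [ 0.4875 -0.2737  0.1148] 0.0 L 0.0263 yaw 0.829 c [ 0.4769 -0.2852  0.1145]
fC yel [ 0.4572 -0.3754  0.1133] 0.3 cap [ 0.4712 -0.396   0.1148] 0.1 L 0.0249 yaw -0.972 c [ 0.4629 -0.3838  0.1139]
strip [ 0.463  -0.087   0.0308] 0.0
strip [0.4541 0.0021 0.0298] 0.1
strip [0.4446 0.0917 0.0296] 0.1
corner [0.5905 0.168  0.03  ]
corner [ 0.6227 -0.1369  0.03  ]
corner [ 0.462  -0.1515  0.03  ]
corner [0.4304 0.1515 0.03  ]
sidecorner [0.5876 0.1737 0.03  ]
sidecorner [ 0.4609 -0.1458  0.03  ]
sidecorner [0.4287 0.1523 0.03  ]
grip tri (array([0.5923685 , 0.00965399, 0.12965647]), np.float64(0.431813025602537))
tray [0.6008 0.4421 0.03  ]
tray [0.5989 0.2225 0.03  ]
tray [0.3961 0.2207 0.03  ]
tray [0.3997 0.4279 0.03  ]
```

```bash
cat >> h.py <<'E'
def go(x,y,z,yaw=None,o=None):
    """delta needed in tool axes after the spin / before the spin"""
    o=o or observe();Rm=R.from_rotvec(o["ee_rot"]).as_matrix();p=o["ee_pos"]
    hd=np.arctan2(Rm[1,0],Rm[0,0])
    d=np.array([x,y,z])-p
    print("t %.2f pos"%o["time"],p.round(4),"heading %.2f deg"%np.degrees(hd),"tilt %.2f"%np.degrees(np.arccos(-Rm[2,2])),"w %.4f"%o["gripper_width"],"q6 %.2f"%o["joint_positions"][5],"F",o["ft_force"].round(1))
    print(" now-axes delta mm",(Rm.T@d*1000).round(1),"n rows",round(np.abs(d).max()/.0625,1))
    if yaw is not None:
        s=(hd-yaw+np.pi/2)%np.pi-np.pi/2
        h=hd-s;R2=np.array([[np.cos(h),np.sin(h),0],[np.sin(h),-np.cos(h),0],[0,0,-1]])
        print(" spin deg %.2f"%np.degrees(s),"(q6 est %.2f or %.2f)"%(o["joint_positions"][5]+s,o["joint_positions"][5]-s)," after-spin delta mm",(R2.T@d*1000).round(1))
E
python3 - <<'E'
from h import *
print(R.from_rotvec(observe()["ee_rot"]).as_matrix().round(3))
for v in(238,245,250): print(atz("top",(327.3,v),.128))
go(.591,.0105,.20,.107)
E
```

```text
[[-0.973  0.232 -0.001]
 [ 0.232  0.973 -0.002]
 [ 0.    -0.002 -1.   ]]
[0.60889662 0.00996203 0.128     ]
[0.59462314 0.01010152 0.128     ]
[0.58447883 0.01020066 0.128     ]
t 0.10 pos [0.1273 0.5346 0.2522] heading 166.60 deg tilt 0.12 w 0.0853 q6 -0.10 F [ 0.5 -0.4 -0.2]
 now-axes delta mm [-572.5 -402.3   52.9] n rows 8.4
 spin deg -19.53 (q6 est -0.44 or 0.24)  after-spin delta mm [-405.1 -570.7   52.2]
```

Call:
apply_moves:
  deltas:
    - {"delta_pos": [-0.0477,-0.0335,0],"spin": 0,"fingers": 0}
    - {"delta_pos": [-0.0477,-0.0335,0],"spin": 0,"fingers": 0}
    - {"delta_pos": [-0.0477,-0.0335,0],"spin": 0,"fingers": 0}
    - {"delta_pos": [-0.0477,-0.0335,0],"spin": 0,"fingers": 0}
    - {"delta_pos": [-0.0477,-0.0335,0],"spin": 0,"fingers": 0}
    - {"delta_pos": [-0.0477,-0.0335,0],"spin": 0,"fingers": 0}
    - {"delta_pos": [-0.0477,-0.0335,0],"spin": 0,"fingers": 0}
    - {"delta_pos": [-0.0477,-0.0335,0],"spin": 0,"fingers": 0}
    - {"delta_pos": [-0.0477,-0.0335,0],"spin": 0,"fingers": 0}
    - {"delta_pos": [-0.0477,-0.0335,0],"spin": 0,"fingers": 0}
    - {"delta_pos": [-0.0477,-0.0335,0],"spin": 0,"fingers": 0}
    - {"delta_pos": [-0.0477,-0.0335,0],"spin": 0,"fingers": 0}

```text
time: 1.6
ee_pos: [0.592, 0.0098, 0.2527]
ee_rot: [-0.367, -3.119, -0.001]
ft_force: [0.7, 1.1, 0.1]
gripper_width: 0.0851
```

Call:
apply_moves:
  deltas:
    - {"delta_pos": [0,0,0],"spin": 10.7,"fingers": 60}
    - {"delta_pos": [0,0,0],"spin": 10.7,"fingers": 60}
    - {"delta_pos": [0,0,0],"spin": 10.7,"fingers": 60}
    - {"delta_pos": [0,0,0],"spin": 10.7,"fingers": 60}
    - {"delta_pos": [0,0,0],"spin": 10.7,"fingers": 60}
    - {"delta_pos": [0,0,0],"spin": 10.7,"fingers": 60}
    - {"delta_pos": [0,0,0],"spin": 10.7,"fingers": 60}
    - {"delta_pos": [0,0,0],"spin": 10.7,"fingers": 60}
    - {"delta_pos": [0,0,0],"spin": 10.7,"fingers": 60}
    - {"delta_pos": [0,0,0],"spin": 10.7,"fingers": 60}
    - {"delta_pos": [0,0,0],"spin": 10.7,"fingers": 60}
    - {"delta_pos": [0,0,0],"spin": 10.7,"fingers": 60}

```text
time: 3.1
ee_pos: [0.5909, 0.0114, 0.2525]
ee_rot: [-2.971, -1.019, 0.002]
ft_force: [0.4, -0.3, -0.0]
gripper_width: 0.0649
```

Call:
apply_moves:
  deltas:
    - {"delta_pos": [0,0,0],"spin": 10.7,"fingers": 60}
    - {"delta_pos": [0,0,0],"spin": 10.7,"fingers": 60}
    - {"delta_pos": [0,0,0],"spin": 10.7,"fingers": 60}
    - {"delta_pos": [0,0,0],"spin": 0,"fingers": 60}
    - {"delta_pos": [0,0,0],"spin": 0,"fingers": 60}

```text
time: 3.72
ee_pos: [0.591, 0.0114, 0.2529]
ee_rot: [-3.137, -0.171, 0.001]
ft_force: [-0.3, -1.3, 0.0]
gripper_width: 0.0649
```

Run:
```python
from h import *
go(.591,.0105,.118,.107)
snap("top","lk_t",(230,180,420,340),4); snap("side","lk_s",(270,150,440,360),2.8)
```

```text
t 3.73 pos [0.591  0.0114 0.2529] heading 6.25 deg tilt 0.04 w 0.0649 q6 1.38 F [-0.3 -1.3  0. ]
 now-axes delta mm [  0.    0.9 134.9] n rows 2.2
 spin deg 0.12 (q6 est 1.39 or 1.38)  after-spin delta mm [-1.000e-01  9.000e-01  1.349e+02]
```

View pics/lk_t.png

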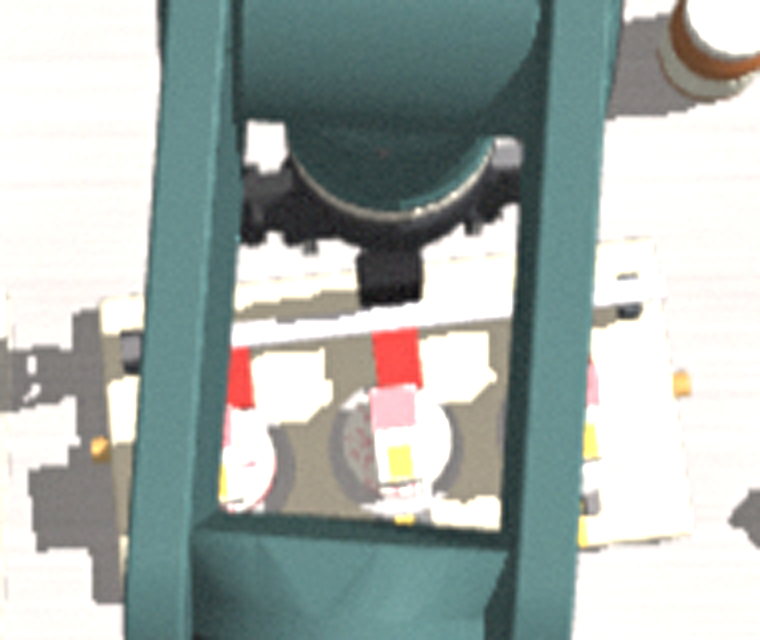

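View pics/lk_s.png

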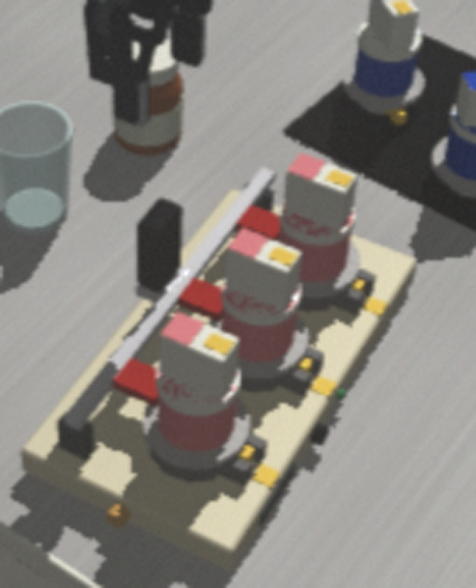

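Run:
```python
from h import *
print(atz("side",(160/2.8+270,212/2.8+150),.128), atz("side",(159/2.8+270,210/2.8+150),.128))
```

```text
[0.5911135  0.00993157 0.128     ] [0.59287595 0.00868459 0.128     ]
```

Grip confirmed near (0.591, 0.0100, 0.128). Descending with the jaws about the grip along unit y.

Call:
apply_moves:
  deltas:
    - {"delta_pos": [0,0,0.045],"spin": 0,"fingers": 60}
    - {"delta_pos": [0,0.001,0.045],"spin": 0,"fingers": 60}
    - {"delta_pos": [0,0,0.025],"spin": 0,"fingers": 60}
    - {"delta_pos": [0,0,0.02],"spin": 0,"fingers": 60}
    - {"delta_pos": [0,0,0],"spin": 0,"fingers": 60}

```text
time: 4.45
ee_pos: [0.5898, 0.0105, 0.116]
ee_rot: [-3.136, -0.169, 0.008]
ft_force: [-0.8, -0.1, -0.4]
gripper_width: 0.0653
```

Call:
apply_moves:
  deltas:
    - {"delta_pos": [0,0,0],"spin": 0,"fingers": 255}
    - {"delta_pos": [0,0,0],"spin": 0,"fingers": 255}
    - {"delta_pos": [0,0,0],"spin": 0,"fingers": 255}
    - {"delta_pos": [0,0,0],"spin": 0,"fingers": 255}
    - {"delta_pos": [0,0,0],"spin": 0,"fingers": 255}

```text
time: 5.08
ee_pos: [0.5922, 0.0104, 0.1202]
ee_rot: [3.137, 0.167, 0.005]
ft_force: [-0.1, 0.0, 6.2]
gripper_width: 0.0331
```

Call:
apply_moves:
  deltas:
    - {"delta_pos": [0,0.008,0],"spin": 0,"fingers": 255}
    - {"delta_pos": [0,0.01,0],"spin": 0,"fingers": 255}
    - {"delta_pos": [0,0.01,0],"spin": 0,"fingers": 255}
    - {"delta_pos": [0,0.009,0],"spin": 0,"fingers": 255}
    - {"delta_pos": [0,0.006,0],"spin": 0,"fingers": 255}
    - {"delta_pos": [0,0.004,0],"spin": 0,"fingers": 255}
    - {"delta_pos": [0,0,0],"spin": 0,"fingers": 255}

```text
time: 5.95
ee_pos: [0.5963, -0.0283, 0.1201]
ee_rot: [-3.123, -0.172, -0.003]
ft_force: [-2.9, 22.5, 8.2]
gripper_width: 0.0327
```

Run:
```python
from h import *
go(.5926,.0104,.118,.107)
```

```text
t 5.95 pos [ 0.5963 -0.0283  0.1201] heading 6.32 deg tilt 0.81 w 0.0327 q6 1.31 F [-2.9 22.5  8.2]
 now-axes delta mm [  0.6 -38.8   2.7] n rows 0.6
 spin deg 0.19 (q6 est 1.31 or 1.31)  after-spin delta mm [  0.5 -38.9   2.1]
```

Call:
apply_moves:
  deltas:
    - {"delta_pos": [0,0,0],"spin": 0,"fingers": 255}
    - {"delta_pos": [0,0,0],"spin": 0,"fingers": 255}
    - {"delta_pos": [0,0.003,0],"spin": 0,"fingers": 255}
    - {"delta_pos": [0,0,0],"spin": 0,"fingers": 255}

```text
time: 6.45
ee_pos: [0.5963, -0.0284, 0.1201]
ee_rot: [-3.118, -0.174, -0.002]
ft_force: [-4.0, 30.6, 8.8]
gripper_width: 0.0329
```

Run:
```python
from h import *
go(.5922,.0104,.118,.107)
snap("top","lo_t",(230,180,420,340),4); snap("side","lo_s",(270,150,440,360),2.8)
```

```text
t 6.45 pos [ 0.5963 -0.0284  0.1201] heading 6.40 deg tilt 1.07 w 0.0329 q6 1.30 F [-4.  30.6  8.8]
 now-axes delta mm [  0.2 -39.    2.8] n rows 0.6
 spin deg 0.27 (q6 est 1.31 or 1.30)  after-spin delta mm [  0.  -39.    2.1]
```

View pics/lo_s.png

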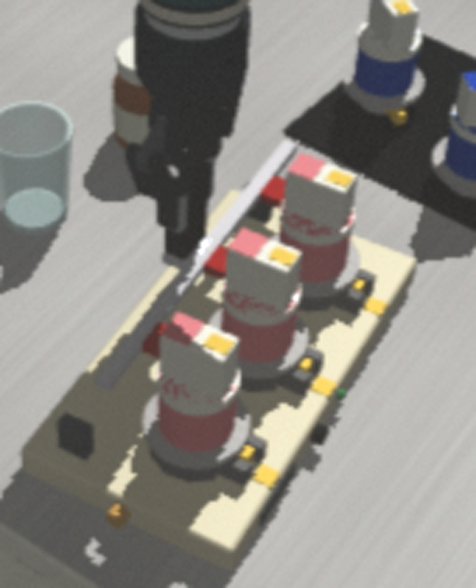

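View pics/lo_t.png

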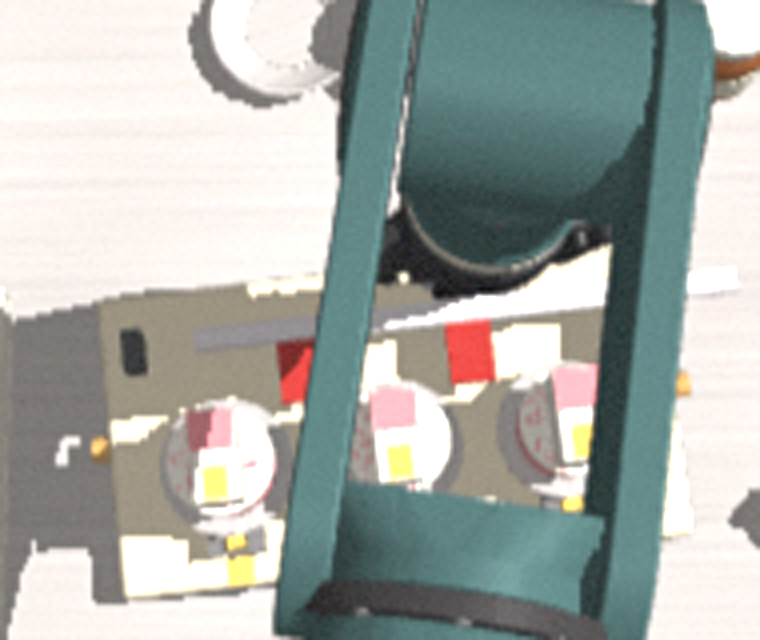

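Call:
apply_moves:
  deltas:
    - {"delta_pos": [0,-0.008,0],"spin": 0,"fingers": 255}
    - {"delta_pos": [0,0,0],"spin": 0,"fingers": 60}
    - {"delta_pos": [0,0,0],"spin": 0,"fingers": 60}
    - {"delta_pos": [0,0,0],"spin": 0,"fingers": 60}
    - {"delta_pos": [0,0,-0.03],"spin": 0,"fingers": 60}
    - {"delta_pos": [0,0,-0.06],"spin": 0,"fingers": 60}
    - {"delta_pos": [0,0,-0.05],"spin": 0,"fingers": 60}
    - {"delta_pos": [0,0,0],"spin": 0,"fingers": 60}

```text
time: 7.55
ee_pos: [0.5979, -0.0324, 0.2648]
ee_rot: [3.135, 0.166, 0.018]
ft_force: [-0.2, -0.9, 0.5]
gripper_width: 0.0652
```

Run:
```python
from h import *
yaw=.107;c=np.array
for n,y in(("s1",(.5038,-.0829)),("s2",(.4942,.0065)),("s3",(.4848,.0961))):
    print(n,c(y)+.011*c([np.cos(yaw),np.sin(yaw)]))
go(.4957,.0973,.25,.107)
snap("side","lo2_s",(270,150,440,360),2.8)
```

```text
s1 [ 0.51473709 -0.08172524]
s2 [0.50513709 0.00767476]
s3 [0.49573709 0.09727476]
t 7.55 pos [ 0.5979 -0.0324  0.2648] heading 6.05 deg tilt 0.68 w 0.0652 q6 1.32 F [-0.2 -0.9  0.5]
 now-axes delta mm [ -88.1 -139.8   13.4] n rows 2.1
 spin deg -0.08 (q6 est 1.31 or 1.32)  after-spin delta mm [ -87.7 -139.9   14.8]
```

View pics/lo2_s.png

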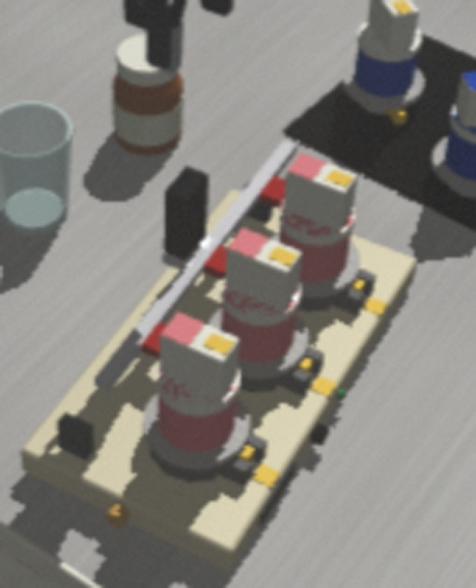

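Call:
apply_moves:
  deltas:
    - {"delta_pos": [-0.03,-0.047,0],"spin": 0,"fingers": 60}
    - {"delta_pos": [-0.03,-0.047,0],"spin": 0,"fingers": 60}
    - {"delta_pos": [-0.028,-0.046,0.01],"spin": 0,"fingers": 60}
    - {"delta_pos": [0,0,0],"spin": 0,"fingers": 60}
    - {"delta_pos": [0,0,0],"spin": 0,"fingers": 60}

```text
time: 8.22
ee_pos: [0.493, 0.098, 0.2468]
ee_rot: [3.136, 0.167, -0.004]
ft_force: [-0.1, 0.7, 0.1]
gripper_width: 0.0655
```

Run:
```python
from h import *
go(.4957,.0973,.131,.107)
im=cv2.imread("pics/top0.png")[240:355,120:240]
cv2.imwrite("pics/tray.png",cv2.resize(im,None,fx=5,fy=5,interpolation=cv2.INTER_CUBIC))
```

```text
t 8.22 pos [0.493  0.098  0.2468] heading 6.10 deg tilt 0.14 w 0.0655 q6 1.55 F [-0.1  0.7  0.1]
 now-axes delta mm [  2.9   0.9 115.8] n rows 1.9
 spin deg -0.03 (q6 est 1.55 or 1.55)  after-spin delta mm [  2.6   1.  115.8]
```

View pics/tray.png

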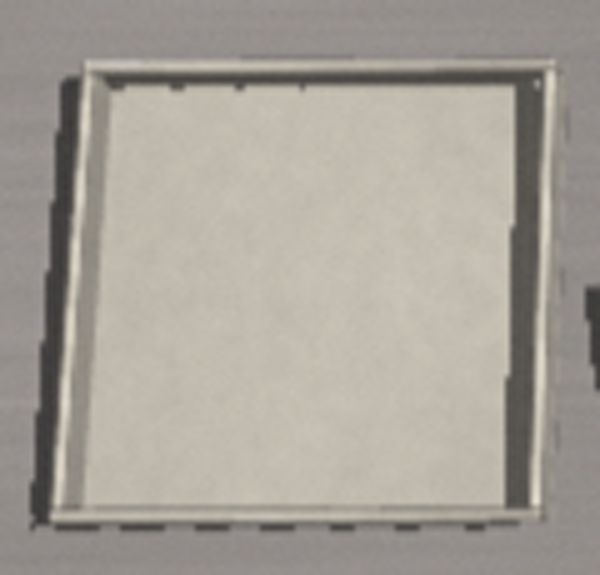

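Call:
apply_moves:
  deltas:
    - {"delta_pos": [0.0015,0.0005,0.04],"spin": 0,"fingers": 60}
    - {"delta_pos": [0.0015,0.0005,0.04],"spin": 0,"fingers": 60}
    - {"delta_pos": [0,0,0.025],"spin": 0,"fingers": 60}
    - {"delta_pos": [0,0,0.011],"spin": 0,"fingers": 60}
    - {"delta_pos": [0,0,0],"spin": 0,"fingers": 60}
    - {"delta_pos": [0,0,0],"spin": 0,"fingers": 60}

```text
time: 8.98
ee_pos: [0.4975, 0.0976, 0.1337]
ee_rot: [-3.137, -0.166, -0.004]
ft_force: [0.5, 1.8, -0.1]
gripper_width: 0.0654
```

Run:
```python
from h import *
go(.4957,.0973,.131,.107)
P=[atz("top",np.array(q)/5+[120,240],.03) for q in((83,62),(555,62),(543,522),(52,520))]
print(np.round(P,4),np.mean(P,0))
snap("side","g3",(270,150,440,360),2.8)
```

```text
t 8.97 pos [0.4975 0.0976 0.1337] heading 6.07 deg tilt 0.15 w 0.0654 q6 1.55 F [ 0.5  1.8 -0.1]
 now-axes delta mm [-1.9  0.1  2.7] n rows 0.0
 spin deg -0.06 (q6 est 1.55 or 1.55)  after-spin delta mm [-1.9  0.1  2.7]
[[0.5998 0.4318 0.03  ]
 [0.598  0.2225 0.03  ]
 [0.3994 0.2217 0.03  ]
 [0.4018 0.4315 0.03  ]] [0.49976749 0.32687651 0.03      ]
```

View pics/g3.png

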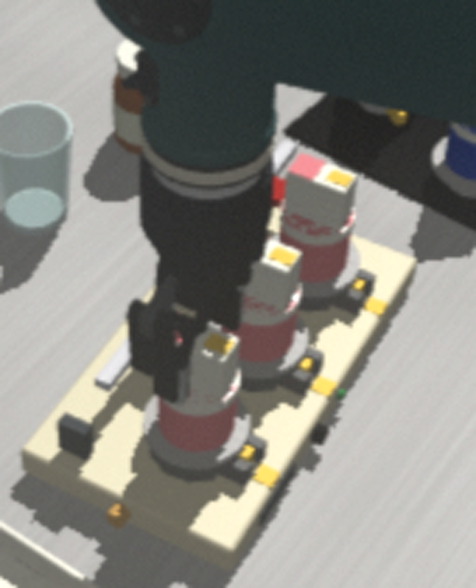

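Call:
apply_moves:
  deltas:
    - {"delta_pos": [0,0,0.001],"spin": 0,"fingers": 255}
    - {"delta_pos": [0,0,0],"spin": 0,"fingers": 255}
    - {"delta_pos": [0,0,0],"spin": 0,"fingers": 255}
    - {"delta_pos": [0,0,0],"spin": 0,"fingers": 255}
    - {"delta_pos": [0,0,0],"spin": 0,"fingers": 255}
    - {"delta_pos": [0,0,0],"spin": 0,"fingers": 255}

```text
time: 9.78
ee_pos: [0.4968, 0.0977, 0.1319]
ee_rot: [3.137, 0.167, 0.002]
ft_force: [0.3, -1.6, 4.8]
gripper_width: 0.023
```

Run:
```python
from h import *
go(.4957,.0973,.131,.107)
```

```text
t 9.78 pos [0.4968 0.0977 0.1319] heading 6.10 deg tilt 0.07 w 0.0230 q6 1.55 F [ 0.3 -1.6  4.8]
 now-axes delta mm [-1.1  0.3  0.9] n rows 0.0
 spin deg -0.03 (q6 est 1.55 or 1.55)  after-spin delta mm [-1.1  0.3  0.9]
```

Call:
apply_moves:
  deltas:
    - {"delta_pos": [0,0,-0.01],"spin": 0,"fingers": 255}
    - {"delta_pos": [0,0,-0.02],"spin": 0,"fingers": 255}
    - {"delta_pos": [0,0,-0.03],"spin": 0,"fingers": 255}
    - {"delta_pos": [0,0,-0.03],"spin": 0,"fingers": 255}
    - {"delta_pos": [0,0,0],"spin": 0,"fingers": 255}

```text
time: 10.4
ee_pos: [0.4975, 0.0982, 0.2235]
ee_rot: [-3.136, -0.168, -0.007]
ft_force: [0.0, -0.0, -2.5]
gripper_width: 0.0231
```

Run:
```python
from h import *
go(.553,.375,.108,.107)
```

```text
t 10.40 pos [0.4975 0.0982 0.2235] heading 6.12 deg tilt 0.27 w 0.0231 q6 1.55 F [ 0.  -0.  -2.5]
 now-axes delta mm [  84.2 -269.3  116. ] n rows 4.4
 spin deg -0.01 (q6 est 1.55 or 1.55)  after-spin delta mm [  84.8 -269.3  115.5]
```

Call:
apply_moves:
  deltas:
    - {"delta_pos": [0.014,-0.045,0],"spin": 0,"fingers": 255}
    - {"delta_pos": [0.014,-0.045,0],"spin": 0,"fingers": 255}
    - {"delta_pos": [0.014,-0.045,0],"spin": 0,"fingers": 255}
    - {"delta_pos": [0.014,-0.045,0],"spin": 0,"fingers": 255}
    - {"delta_pos": [0.014,-0.045,0],"spin": 0,"fingers": 255}
    - {"delta_pos": [0.014,-0.045,0],"spin": 0,"fingers": 255}
    - {"delta_pos": [0,0,0.02],"spin": 0,"fingers": 255}
    - {"delta_pos": [0,0,0.03],"spin": 0,"fingers": 255}
    - {"delta_pos": [0,0,0.03],"spin": 0,"fingers": 255}
    - {"delta_pos": [0,0,0.02],"spin": 0,"fingers": 255}
    - {"delta_pos": [0,0,0],"spin": 0,"fingers": 255}
    - {"delta_pos": [0,0,0],"spin": 0,"fingers": 255}

```text
time: 11.9
ee_pos: [0.5517, 0.3755, 0.1223]
ee_rot: [-3.136, -0.167, -0.002]
ft_force: [-0.1, 0.0, -2.6]
gripper_width: 0.0235
```

Run:
```python
from h import *
go(.553,.375,.107,.107)
snap("side","p3",(150,220,400,470),2.2)
```

```text
t 11.90 pos [0.5517 0.3755 0.1223] heading 6.10 deg tilt 0.10 w 0.0235 q6 1.98 F [-0.1  0.  -2.6]
 now-axes delta mm [ 1.2  0.6 15.3] n rows 0.2
 spin deg -0.03 (q6 est 1.98 or 1.98)  after-spin delta mm [ 1.2  0.6 15.3]
```

View pics/p3.png

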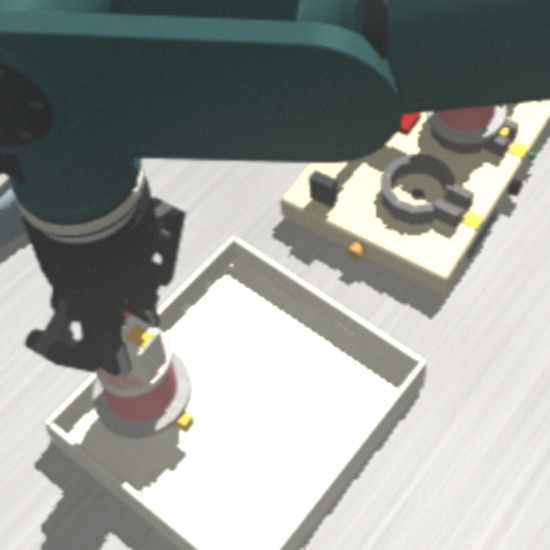

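Call:
apply_moves:
  deltas:
    - {"delta_pos": [0,0,0.008],"spin": 0,"fingers": 255}
    - {"delta_pos": [0,0,0.005],"spin": 0,"fingers": 255}
    - {"delta_pos": [0,0,0.002],"spin": 0,"fingers": 255}
    - {"delta_pos": [0,0,0.001],"spin": 0,"fingers": 255}
    - {"delta_pos": [0,0,0],"spin": 0,"fingers": 255}

```text
time: 12.58
ee_pos: [0.5514, 0.3751, 0.1069]
ee_rot: [-3.137, -0.167, -0.002]
ft_force: [-2.4, -2.4, 5.1]
gripper_width: 0.0233
```

Foot on the tray floor (force turned upward). Releasing and lifting.

Call:
apply_moves:
  deltas:
    - {"delta_pos": [0,0,0],"spin": 0,"fingers": 80}
    - {"delta_pos": [0,0,0],"spin": 0,"fingers": 80}
    - {"delta_pos": [0,0,0],"spin": 0,"fingers": 80}
    - {"delta_pos": [0,0,0],"spin": 0,"fingers": 80}
    - {"delta_pos": [0,0,-0.03],"spin": 0,"fingers": 80}
    - {"delta_pos": [0,0,-0.05],"spin": 0,"fingers": 80}
    - {"delta_pos": [0,0,-0.06],"spin": 0,"fingers": 80}
    - {"delta_pos": [0,0,0],"spin": 0,"fingers": 80}

```text
time: 13.58
ee_pos: [0.5535, 0.3765, 0.2539]
ee_rot: [-3.13, -0.167, -0.021]
ft_force: [-0.5, -0.1, 0.4]
gripper_width: 0.0589
```

Run:
```python
from h import *
go(.5055,.008,.2468,.107)
```

```text
t 13.57 pos [0.5535 0.3765 0.2539] heading 6.11 deg tilt 0.86 w 0.0589 q6 1.98 F [-0.5 -0.1  0.4]
 now-axes delta mm [-87.  361.4   3.8] n rows 5.9
 spin deg -0.02 (q6 est 1.98 or 1.98)  after-spin delta mm [-87.  361.3   7.1]
```

Call:
apply_moves:
  deltas:
    - {"delta_pos": [-0.0124,0.0516,0],"spin": 0,"fingers": 80}
    - {"delta_pos": [-0.0124,0.0516,0],"spin": 0,"fingers": 80}
    - {"delta_pos": [-0.0124,0.0516,0],"spin": 0,"fingers": 80}
    - {"delta_pos": [-0.0124,0.0516,0],"spin": 0,"fingers": 80}
    - {"delta_pos": [-0.0124,0.0516,0],"spin": 0,"fingers": 80}
    - {"delta_pos": [-0.0124,0.0516,0],"spin": 0,"fingers": 80}
    - {"delta_pos": [-0.0124,0.0516,0],"spin": 0,"fingers": 80}
    - {"delta_pos": [0,0,0],"spin": 0,"fingers": 80}
    - {"delta_pos": [0,0,0],"spin": 0,"fingers": 80}

```text
time: 14.7
ee_pos: [0.5032, 0.007, 0.2448]
ee_rot: [-3.136, -0.166, 0.001]
ft_force: [-0.3, 0.9, -0.0]
gripper_width: 0.0588
```

Run:
```python
from h import *
go(.5055,.008,.132,.107)
```

```text
t 14.70 pos [0.5032 0.007  0.2448] heading 6.08 deg tilt 0.06 w 0.0588 q6 1.37 F [-0.3  0.9 -0. ]
 now-axes delta mm [  2.5  -0.6 112.8] n rows 1.8
 spin deg -0.05 (q6 est 1.36 or 1.37)  after-spin delta mm [  2.4  -0.7 112.8]
```

Call:
apply_moves:
  deltas:
    - {"delta_pos": [0.0015,0,0.04],"spin": 0,"fingers": 80}
    - {"delta_pos": [0.001,0,0.04],"spin": 0,"fingers": 80}
    - {"delta_pos": [0,0,0.022],"spin": 0,"fingers": 80}
    - {"delta_pos": [0,0,0.01],"spin": 0,"fingers": 80}
    - {"delta_pos": [0,0,0],"spin": 0,"fingers": 80}
    - {"delta_pos": [0,0,0],"spin": 0,"fingers": 255}
    - {"delta_pos": [0,0,0],"spin": 0,"fingers": 255}
    - {"delta_pos": [0,0,0],"spin": 0,"fingers": 255}
    - {"delta_pos": [0,0,0],"spin": 0,"fingers": 255}
    - {"delta_pos": [0,0,0],"spin": 0,"fingers": 255}
    - {"delta_pos": [0,0,0],"spin": 0,"fingers": 255}

```text
time: 16.08
ee_pos: [0.5067, 0.0073, 0.1348]
ee_rot: [-3.137, -0.167, -0.005]
ft_force: [0.4, 1.4, 5.1]
gripper_width: 0.0232
```

Run:
```python
from h import *
go(.5055,.008,.132,.107)
```

```text
t 16.07 pos [0.5067 0.0073 0.1348] heading 6.11 deg tilt 0.18 w 0.0232 q6 1.37 F [0.4 1.4 5.1]
 now-axes delta mm [-1.1 -0.8  2.8] n rows 0.0
 spin deg -0.02 (q6 est 1.37 or 1.37)  after-spin delta mm [-1.1 -0.8  2.8]
```

Call:
apply_moves:
  deltas:
    - {"delta_pos": [0,0,-0.01],"spin": 0,"fingers": 255}
    - {"delta_pos": [0,0,-0.02],"spin": 0,"fingers": 255}
    - {"delta_pos": [0,0,-0.03],"spin": 0,"fingers": 255}
    - {"delta_pos": [0,0,-0.03],"spin": 0,"fingers": 255}
    - {"delta_pos": [0,0,0],"spin": 0,"fingers": 255}

```text
time: 16.7
ee_pos: [0.5068, 0.0067, 0.2255]
ee_rot: [3.136, 0.167, 0.007]
ft_force: [-0.4, -0.1, -3.1]
gripper_width: 0.0231
```

Run:
```python
from h import *
go(.458,.375,.110,.107)
```

```text
t 16.70 pos [0.5068 0.0067 0.2255] heading 6.09 deg tilt 0.26 w 0.0231 q6 1.37 F [-0.4 -0.1 -3.1]
 now-axes delta mm [ -10.  -371.5  115. ] n rows 5.9
 spin deg -0.04 (q6 est 1.37 or 1.37)  after-spin delta mm [  -9.2 -371.4  115.5]
```

Call:
apply_moves:
  deltas:
    - {"delta_pos": [-0.0014,-0.053,0],"spin": 0,"fingers": 255}
    - {"delta_pos": [-0.0014,-0.053,0],"spin": 0,"fingers": 255}
    - {"delta_pos": [-0.0014,-0.053,0],"spin": 0,"fingers": 255}
    - {"delta_pos": [-0.0014,-0.053,0],"spin": 0,"fingers": 255}
    - {"delta_pos": [-0.0014,-0.053,0],"spin": 0,"fingers": 255}
    - {"delta_pos": [-0.0014,-0.053,0],"spin": 0,"fingers": 255}
    - {"delta_pos": [-0.0014,-0.053,0],"spin": 0,"fingers": 255}
    - {"delta_pos": [0,0,0.02],"spin": 0,"fingers": 255}
    - {"delta_pos": [0,0,0.035],"spin": 0,"fingers": 255}
    - {"delta_pos": [0,0,0.035],"spin": 0,"fingers": 255}
    - {"delta_pos": [0,0,0.01],"spin": 0,"fingers": 255}
    - {"delta_pos": [0,0,0],"spin": 0,"fingers": 255}

```text
time: 18.2
ee_pos: [0.4559, 0.3743, 0.1216]
ee_rot: [3.135, 0.167, -0.005]
ft_force: [-0.1, 0.2, -2.8]
gripper_width: 0.0228
```

Run:
```python
from h import *
go(.458,.375,.110,.107)
```

```text
t 18.20 pos [0.4559 0.3743 0.1216] heading 6.09 deg tilt 0.20 w 0.0228 q6 2.06 F [-0.1  0.2 -2.8]
 now-axes delta mm [ 2.2 -0.5 11.6] n rows 0.2
 spin deg -0.04 (q6 est 2.06 or 2.06)  after-spin delta mm [ 2.1 -0.5 11.6]
```

Call:
apply_moves:
  deltas:
    - {"delta_pos": [0.002,0,0.006],"spin": 0,"fingers": 255}
    - {"delta_pos": [0,0,0.004],"spin": 0,"fingers": 255}
    - {"delta_pos": [0,0,0.002],"spin": 0,"fingers": 255}
    - {"delta_pos": [0,0,0.001],"spin": 0,"fingers": 255}
    - {"delta_pos": [0,0,0],"spin": 0,"fingers": 255}

```text
time: 18.82
ee_pos: [0.4586, 0.3752, 0.1104]
ee_rot: [-3.137, -0.167, -0.0]
ft_force: [-0.2, -0.1, -2.4]
gripper_width: 0.023
```

Call:
apply_moves:
  deltas:
    - {"delta_pos": [0,0,0.001],"spin": 0,"fingers": 255}
    - {"delta_pos": [0,0,0.001],"spin": 0,"fingers": 255}
    - {"delta_pos": [0,0,0],"spin": 0,"fingers": 255}

```text
time: 19.2
ee_pos: [0.4589, 0.3754, 0.1099]
ee_rot: [-3.136, -0.167, -0.002]
ft_force: [-2.3, -1.2, 6.4]
gripper_width: 0.0225
```

Call:
apply_moves:
  deltas:
    - {"delta_pos": [0,0,0],"spin": 0,"fingers": 80}
    - {"delta_pos": [0,0,0],"spin": 0,"fingers": 80}
    - {"delta_pos": [0,0,0],"spin": 0,"fingers": 80}
    - {"delta_pos": [0,0,0],"spin": 0,"fingers": 80}
    - {"delta_pos": [0,0,-0.03],"spin": 0,"fingers": 80}
    - {"delta_pos": [0,0,-0.05],"spin": 0,"fingers": 80}
    - {"delta_pos": [0,0,-0.06],"spin": 0,"fingers": 80}
    - {"delta_pos": [0,0,0],"spin": 0,"fingers": 80}
    - {"delta_pos": [0,0,0],"spin": 0,"fingers": 80}

```text
time: 20.32
ee_pos: [0.4585, 0.3751, 0.2481]
ee_rot: [-3.137, -0.167, -0.0]
ft_force: [-0.3, -0.7, -0.4]
gripper_width: 0.0592
```

Run:
```python
from h import *
go(.5155,-.0817,.2468,.107)
```

```text
t 20.32 pos [0.4585 0.3751 0.2481] heading 6.11 deg tilt 0.01 w 0.0592 q6 2.05 F [-0.3 -0.7 -0.4]
 now-axes delta mm [  8.1 460.3   1.3] n rows 7.3
 spin deg -0.02 (q6 est 2.05 or 2.05)  after-spin delta mm [  7.9 460.3   1.3]
```

Call:
apply_moves:
  deltas:
    - {"delta_pos": [0.0009,0.0512,0],"spin": 0,"fingers": 80}
    - {"delta_pos": [0.0009,0.0512,0],"spin": 0,"fingers": 80}
    - {"delta_pos": [0.0009,0.0512,0],"spin": 0,"fingers": 80}
    - {"delta_pos": [0.0009,0.0512,0],"spin": 0,"fingers": 80}
    - {"delta_pos": [0.0009,0.0512,0],"spin": 0,"fingers": 80}
    - {"delta_pos": [0.0009,0.0512,0],"spin": 0,"fingers": 80}
    - {"delta_pos": [0.0009,0.0512,0],"spin": 0,"fingers": 80}
    - {"delta_pos": [0.0009,0.0512,0],"spin": 0,"fingers": 80}
    - {"delta_pos": [0.0009,0.0507,0],"spin": 0,"fingers": 80}
    - {"delta_pos": [0,0,0],"spin": 0,"fingers": 80}
    - {"delta_pos": [0,0,0],"spin": 0,"fingers": 80}

```text
time: 21.7
ee_pos: [0.5148, -0.0813, 0.2462]
ee_rot: [-3.135, -0.166, 0.006]
ft_force: [1.0, 0.4, -1.0]
gripper_width: 0.059
```

Run:
```python
from h import *
go(.5155,-.0817,.132,.107)
```

```text
t 21.70 pos [ 0.5148 -0.0813  0.2462] heading 6.08 deg tilt 0.23 w 0.0590 q6 1.20 F [ 1.   0.4 -1. ]
 now-axes delta mm [  1.    0.7 114.2] n rows 1.8
 spin deg -0.05 (q6 est 1.20 or 1.20)  after-spin delta mm [  0.6   0.5 114.2]
```

Call:
apply_moves:
  deltas:
    - {"delta_pos": [0.0005,0.0005,0.04],"spin": 0,"fingers": 80}
    - {"delta_pos": [0,0,0.04],"spin": 0,"fingers": 80}
    - {"delta_pos": [0,0,0.022],"spin": 0,"fingers": 80}
    - {"delta_pos": [0,0,0.011],"spin": 0,"fingers": 80}
    - {"delta_pos": [0,0,0],"spin": 0,"fingers": 80}
    - {"delta_pos": [0,0,0],"spin": 0,"fingers": 255}
    - {"delta_pos": [0,0,0],"spin": 0,"fingers": 255}
    - {"delta_pos": [0,0,0],"spin": 0,"fingers": 255}
    - {"delta_pos": [0,0,0],"spin": 0,"fingers": 255}
    - {"delta_pos": [0,0,0],"spin": 0,"fingers": 255}
    - {"delta_pos": [0,0,0],"spin": 0,"fingers": 255}

```text
time: 23.08
ee_pos: [0.5171, -0.0821, 0.1369]
ee_rot: [3.137, 0.167, 0.005]
ft_force: [1.2, 1.4, 5.7]
gripper_width: 0.0232
```

Run:
```python
from h import *
go(.5155,-.0817,.132,.107)
```

```text
t 23.07 pos [ 0.5171 -0.0821  0.1369] heading 6.10 deg tilt 0.18 w 0.0232 q6 1.20 F [1.2 1.4 5.7]
 now-axes delta mm [-1.5 -0.6  4.9] n rows 0.1
 spin deg -0.03 (q6 est 1.20 or 1.20)  after-spin delta mm [-1.5 -0.6  4.9]
```

Call:
apply_moves:
  deltas:
    - {"delta_pos": [0,0,-0.01],"spin": 0,"fingers": 255}
    - {"delta_pos": [0,0,-0.02],"spin": 0,"fingers": 255}
    - {"delta_pos": [0,0,-0.03],"spin": 0,"fingers": 255}
    - {"delta_pos": [0,0,-0.03],"spin": 0,"fingers": 255}
    - {"delta_pos": [0,0,0],"spin": 0,"fingers": 255}

```text
time: 23.7
ee_pos: [0.5172, -0.0827, 0.2276]
ee_rot: [3.135, 0.167, 0.007]
ft_force: [-0.2, -0.1, -3.8]
gripper_width: 0.0228
```

Run:
```python
from h import *
go(.502,.274,.112,.107)
```

```text
t 23.70 pos [ 0.5172 -0.0827  0.2276] heading 6.09 deg tilt 0.28 w 0.0228 q6 1.20 F [-0.2 -0.1 -3.8]
 now-axes delta mm [  22.2 -356.5  115. ] n rows 5.7
 spin deg -0.04 (q6 est 1.20 or 1.20)  after-spin delta mm [  23.  -356.2  115.6]
```

Call:
apply_moves:
  deltas:
    - {"delta_pos": [0.0033,-0.0509,0],"spin": 0,"fingers": 255}
    - {"delta_pos": [0.0033,-0.0509,0],"spin": 0,"fingers": 255}
    - {"delta_pos": [0.0033,-0.0509,0],"spin": 0,"fingers": 255}
    - {"delta_pos": [0.0033,-0.0509,0],"spin": 0,"fingers": 255}
    - {"delta_pos": [0.0033,-0.0509,0],"spin": 0,"fingers": 255}
    - {"delta_pos": [0.0033,-0.0509,0],"spin": 0,"fingers": 255}
    - {"delta_pos": [0.0033,-0.0509,0],"spin": 0,"fingers": 255}
    - {"delta_pos": [0,0,0.02],"spin": 0,"fingers": 255}
    - {"delta_pos": [0,0,0.035],"spin": 0,"fingers": 255}
    - {"delta_pos": [0,0,0.035],"spin": 0,"fingers": 255}
    - {"delta_pos": [0,0,0.01],"spin": 0,"fingers": 255}
    - {"delta_pos": [0,0,0],"spin": 0,"fingers": 255}

```text
time: 25.2
ee_pos: [0.5004, 0.2741, 0.1237]
ee_rot: [3.136, 0.167, -0.005]
ft_force: [0.5, -0.6, -2.8]
gripper_width: 0.0226
```

Run:
```python
from h import *
go(.502,.274,.112,.107)
```

```text
t 25.20 pos [0.5004 0.2741 0.1237] heading 6.10 deg tilt 0.19 w 0.0226 q6 1.87 F [ 0.5 -0.6 -2.8]
 now-axes delta mm [ 1.6  0.3 11.7] n rows 0.2
 spin deg -0.03 (q6 est 1.87 or 1.87)  after-spin delta mm [ 1.6  0.3 11.7]
```

Call:
apply_moves:
  deltas:
    - {"delta_pos": [0.001,0,0.006],"spin": 0,"fingers": 255}
    - {"delta_pos": [0,0,0.004],"spin": 0,"fingers": 255}
    - {"delta_pos": [0,0,0.002],"spin": 0,"fingers": 255}
    - {"delta_pos": [0,0,0.001],"spin": 0,"fingers": 255}
    - {"delta_pos": [0,0,0.001],"spin": 0,"fingers": 255}
    - {"delta_pos": [0,0,0],"spin": 0,"fingers": 255}

```text
time: 25.95
ee_pos: [0.5024, 0.2748, 0.112]
ee_rot: [-3.137, -0.167, -0.001]
ft_force: [-0.6, 0.6, -0.1]
gripper_width: 0.0231
```

Call:
apply_moves:
  deltas:
    - {"delta_pos": [0,0,0.0005],"spin": 0,"fingers": 255}
    - {"delta_pos": [0,0,0],"spin": 0,"fingers": 80}
    - {"delta_pos": [0,0,0],"spin": 0,"fingers": 80}
    - {"delta_pos": [0,0,0],"spin": 0,"fingers": 80}
    - {"delta_pos": [0,0,0],"spin": 0,"fingers": 80}
    - {"delta_pos": [0,0,-0.03],"spin": 0,"fingers": 80}
    - {"delta_pos": [0,0,-0.05],"spin": 0,"fingers": 80}
    - {"delta_pos": [0,0,-0.06],"spin": 0,"fingers": 80}
    - {"delta_pos": [0,0,0],"spin": 0,"fingers": 80}
    - {"delta_pos": [0,0,0],"spin": 0,"fingers": 80}

```text
time: 27.2
ee_pos: [0.5021, 0.2747, 0.2507]
ee_rot: [-3.137, -0.167, -0.0]
ft_force: [-0.6, -1.0, 0.0]
gripper_width: 0.0583
```

Run:
```python
from seg import *
snap("side","a_s");snap("top","a_t")
im=cv2.imread("pics/raw_a_s.png");print(blobs(im,"yel",10,True),blobs(im,"blue",10,True))
im=cv2.imread("pics/raw_a_t.png");print(blobs(im,"yel"),blobs(im,"blue"))
go(.48,-.285,.25,.829)
```

```text
[([542.4, 14.9], 710), ([441.5, 21.6], 13), ([522.1, 32.6], 863), ([403.5, 258.9], 36), ([385.1, 287.5], 39), ([364.5, 319.5], 48), ([311.6, 332.5], 28), ([281.9, 349.2], 57), ([214.4, 377.5], 67), ([297.2, 386.8], 22), ([260.4, 412.4], 76), ([234.7, 414.6], 27), ([278.5, 448.9], 33)] []
[([493.8, 249.4], 39), ([399.7, 275.7], 19), ([254.4, 291.9], 19), ([497.0, 297.7], 41), ([195.1, 299.5], 41), ([372.9, 313.1], 45), ([523.7, 313.1], 43), ([208.0, 313.8], 15), ([331.6, 317.7], 44), ([289.7, 322.5], 45)] [([500.5, 239.2], 87), ([486.7, 288.7], 94), ([533.9, 305.9], 94)]
t 27.30 pos [0.5015 0.2744 0.2485] heading 6.11 deg tilt 0.23 w 0.0589 q6 1.87 F [-0.8 -0.9 -0. ]
 now-axes delta mm [-8.080e+01  5.539e+02 -5.000e-01] n rows 8.9
 spin deg -41.39 (q6 est 1.14 or 2.59)  after-spin delta mm [-426.9  362.1   -1.5]
```

View pics/a_s.png

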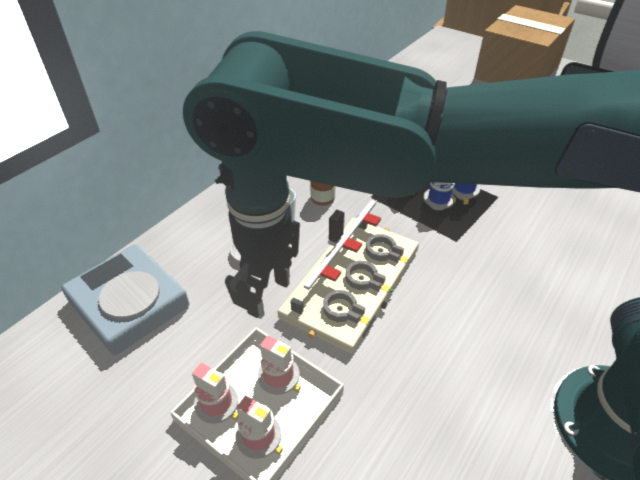

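View pics/a_t.png

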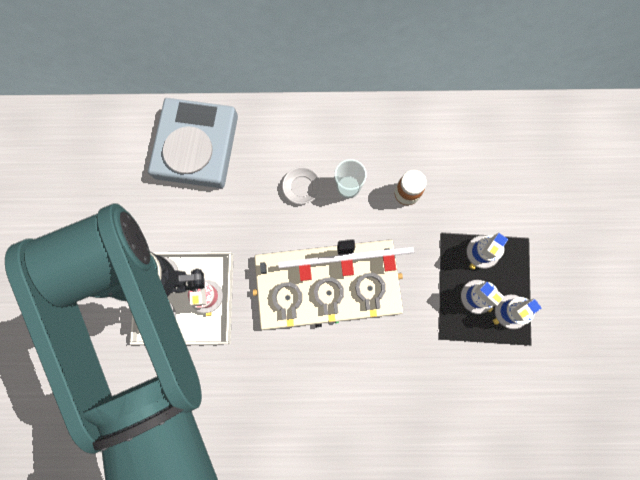

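```bash
cat >> seg.py <<'E'
def can(y,p,z,a=.011):
    Y=atz("top",y,z);P=atz("top",p,z);d=P-Y;th=np.arctan2(d[1],d[0]);
    return Y[:2]+a*np.array([np.cos(th),np.sin(th)]),th,np.hypot(*d[:2])
E
python3 - <<'E'
from seg import *
for n,y,p,z in(("s1",(375.8,289.5),(373.9,276.1),.14),("s2",(329.6,294.8),(328,281.4),.14),("s3",(283.4,300.3),(281.9,286.5),.14),
 ("fA",(493.8,249.4),(500.6,239.3),.114),("fB",(497,297.7),(486.7,288.7),.114),("fC",(523.7,313.1),(533.9,305.9),.114)):
    c,t,L=can(y,p,z);print(n,c.round(4),round(t,3),round(L,4))
E
```

```text
s1 [ 0.5149 -0.0816] 0.112 0.0262
s2 [0.5054 0.0079] 0.109 0.0261
s3 [0.4955 0.0972] 0.117 0.0268
fA [ 0.594  -0.3328] -0.64 0.0258
fB [ 0.4957 -0.317 ] 0.814 0.0261
fC [ 0.4636 -0.3842] -0.994 0.0254
```

Run:
```python
from seg import *
go(.4957,-.317,.22,.819)
```

```text
t 27.30 pos [0.5015 0.2744 0.2485] heading 6.11 deg tilt 0.23 w 0.0589 q6 1.87 F [-0.8 -0.9 -0. ]
 now-axes delta mm [-68.5 587.4  29.5] n rows 9.5
 spin deg -40.82 (q6 est 1.15 or 2.58)  after-spin delta mm [-435.9  399.7   28.5]
```

Call:
apply_moves:
  deltas:
    - {"delta_pos": [-0.0062,0.0534,0],"spin": 0,"fingers": 80}
    - {"delta_pos": [-0.0062,0.0534,0],"spin": 0,"fingers": 80}
    - {"delta_pos": [-0.0062,0.0534,0],"spin": 0,"fingers": 80}
    - {"delta_pos": [-0.0062,0.0534,0],"spin": 0,"fingers": 80}
    - {"delta_pos": [-0.0062,0.0534,0],"spin": 0,"fingers": 80}
    - {"delta_pos": [-0.0062,0.0534,0],"spin": 0,"fingers": 80}
    - {"delta_pos": [-0.0062,0.0534,0],"spin": 0,"fingers": 80}
    - {"delta_pos": [-0.0062,0.0534,0],"spin": 0,"fingers": 80}
    - {"delta_pos": [-0.0062,0.0534,0],"spin": 0,"fingers": 80}
    - {"delta_pos": [-0.0062,0.0534,0],"spin": 0,"fingers": 80}
    - {"delta_pos": [-0.0062,0.0534,0],"spin": 0,"fingers": 80}

```text
time: 28.68
ee_pos: [0.496, -0.3179, 0.2483]
ee_rot: [-3.134, -0.167, 0.004]
ft_force: [1.1, 1.1, 0.1]
gripper_width: 0.0585
```

Call:
apply_moves:
  deltas:
    - {"delta_pos": [0,0,0],"spin": -10.2,"fingers": 80}
    - {"delta_pos": [0,0,0],"spin": -10.2,"fingers": 80}
    - {"delta_pos": [0,0,0],"spin": -10.2,"fingers": 80}
    - {"delta_pos": [0,0,0],"spin": -10.2,"fingers": 80}
    - {"delta_pos": [0,0,0],"spin": 0,"fingers": 80}
    - {"delta_pos": [0,0,0],"spin": 0,"fingers": 80}

```text
time: 29.42
ee_pos: [0.4966, -0.3164, 0.2495]
ee_rot: [-2.882, -1.246, 0.002]
ft_force: [-0.9, 0.8, -0.7]
gripper_width: 0.0588
```

Run:
```python
from seg import *
go(.4957,-.317,.112,.819)
snap("side","b_s",(330,100,530,260),4)
im=cv2.imread("pics/raw_b_s.png");print(blobs(im,"yel",10,True),blobs(im,"blue",10,True))
```

```text
t 29.43 pos [ 0.4966 -0.3164  0.2495] heading 46.76 deg tilt 0.13 w 0.0588 q6 0.09 F [-0.9  0.8 -0.7]
 now-axes delta mm [-1.000e+00  1.000e-01  1.375e+02] n rows 2.2
 spin deg -0.16 (q6 est 0.09 or 0.09)  after-spin delta mm [ -1.   -0.2 137.5]
[([440.6, 21.9], 16), ([507.7, 33.2], 84), ([543.4, 42.3], 42), ([413.2, 152.3], 16), ([472.9, 161.4], 17), ([450.7, 167.0], 19), ([311.5, 332.0], 17), ([281.9, 349.2], 57), ([214.4, 377.5], 67), ([297.3, 386.0], 18), ([260.2, 412.2], 81), ([235.0, 414.2], 20), ([278.5, 448.5], 26)] [([408.3, 146.2], 31), ([471.0, 154.5], 34), ([439.5, 168.4], 42)]
```

View pics/b_s.png

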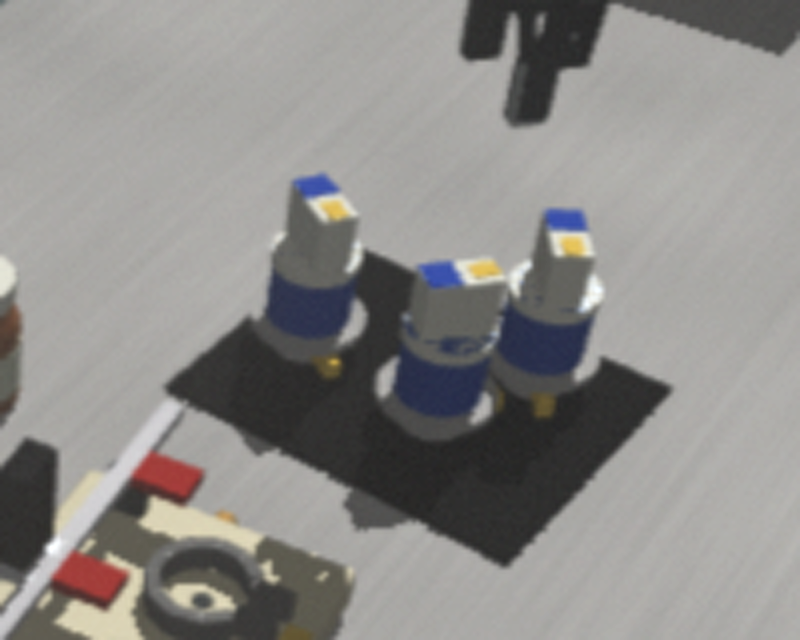

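Run:
```python
from seg import *
y,e=tri((450.7,167),(497,297.7));p,f=tri((439.5,168.4),(486.7,288.7));d=p-y;t=np.arctan2(d[1],d[0])
print(y,p,e,f,t,y[:2]+.011*np.array([np.cos(t),np.sin(t)]))
```

```text
[ 0.48796622 -0.32501152  0.11408743] [ 0.50610593 -0.30615652  0.11352466] 0.087017735097902 0.001131764390720491 0.8047309221019938 [ 0.49559258 -0.31708444]
```

Call:
apply_moves:
  deltas:
    - {"delta_pos": [-0.0005,0,0.05],"spin": 0,"fingers": 80}
    - {"delta_pos": [-0.0005,0,0.05],"spin": 0,"fingers": 80}
    - {"delta_pos": [0,0,0.025],"spin": 0,"fingers": 80}
    - {"delta_pos": [0,0,0.015],"spin": 0,"fingers": 80}
    - {"delta_pos": [0,0,0],"spin": 0,"fingers": 80}
    - {"delta_pos": [0,0,0],"spin": 0,"fingers": 80}

```text
time: 30.22
ee_pos: [0.4971, -0.318, 0.1125]
ee_rot: [2.88, 1.249, 0.002]
ft_force: [0.8, -0.8, -1.3]
gripper_width: 0.0585
```

Run:
```python
from seg import *
go(.4956,-.3171,.107,.81)
snap("side","b2_s",(330,100,530,260),4)
```

```text
t 30.23 pos [ 0.4971 -0.318   0.1125] heading 46.89 deg tilt 0.18 w 0.0585 q6 0.09 F [ 0.8 -0.8 -1.3]
 now-axes delta mm [-0.4 -1.7  5.5] n rows 0.1
 spin deg 0.48 (q6 est 0.10 or 0.08)  after-spin delta mm [-0.4 -1.7  5.5]
```

View pics/b2_s.png

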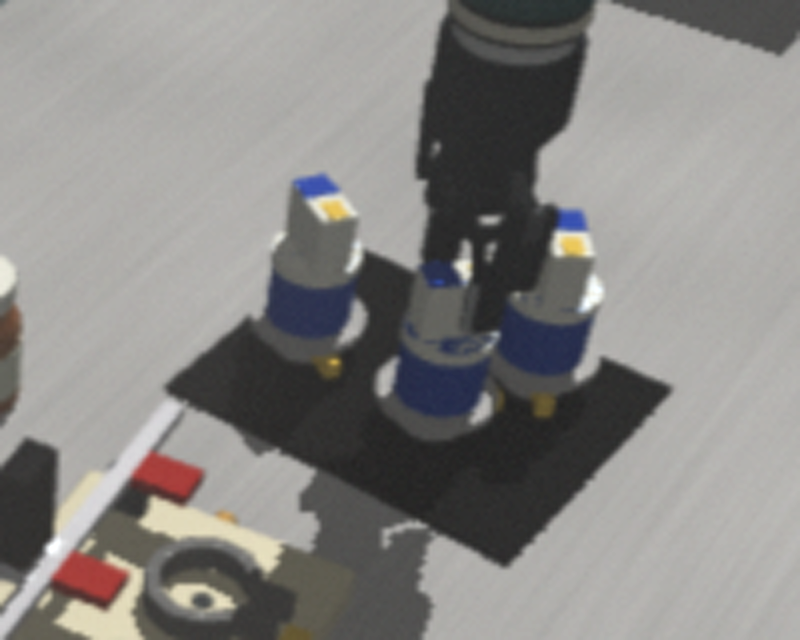

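Call:
apply_moves:
  deltas:
    - {"delta_pos": [0,-0.0015,0.004],"spin": 0,"fingers": 80}
    - {"delta_pos": [0,0,0],"spin": 0,"fingers": 255}
    - {"delta_pos": [0,0,0],"spin": 0,"fingers": 255}
    - {"delta_pos": [0,0,0],"spin": 0,"fingers": 255}
    - {"delta_pos": [0,0,0],"spin": 0,"fingers": 255}
    - {"delta_pos": [0,0,0],"spin": 0,"fingers": 255}
    - {"delta_pos": [0,0,0],"spin": 0,"fingers": 255}

```text
time: 31.15
ee_pos: [0.4954, -0.3165, 0.1071]
ee_rot: [2.881, 1.25, 0.001]
ft_force: [1.1, -0.7, 2.1]
gripper_width: 0.023
```

Run:
```python
from seg import *
go(.4956,-.3171,.107,.81)
```

```text
t 31.15 pos [ 0.4954 -0.3165  0.1071] heading 46.90 deg tilt 0.05 w 0.0230 q6 0.09 F [ 1.1 -0.7  2.1]
 now-axes delta mm [-0.3  0.6  0.1] n rows 0.0
 spin deg 0.49 (q6 est 0.10 or 0.08)  after-spin delta mm [-0.2  0.6  0.1]
```

Call:
apply_moves:
  deltas:
    - {"delta_pos": [0.004,0,-0.0005],"spin": 0,"fingers": 255}
    - {"delta_pos": [0.006,0,-0.0005],"spin": 0,"fingers": 255}
    - {"delta_pos": [0.004,0,0],"spin": 0,"fingers": 255}
    - {"delta_pos": [0,0,-0.01],"spin": 0,"fingers": 255}
    - {"delta_pos": [0,0,-0.02],"spin": 0,"fingers": 255}
    - {"delta_pos": [0,0,-0.035],"spin": 0,"fingers": 255}
    - {"delta_pos": [0,0,-0.04],"spin": 0,"fingers": 255}
    - {"delta_pos": [0,0,0],"spin": 0,"fingers": 255}

```text
time: 32.15
ee_pos: [0.5064, -0.3071, 0.2176]
ee_rot: [2.875, 1.248, 0.008]
ft_force: [0.8, -0.2, -2.8]
gripper_width: 0.023
```

Run:
```python
from seg import *
go(.4955,.0976,.16,.107)
snap("side","b3_s",(330,100,530,260),4)
```

```text
t 32.15 pos [ 0.5064 -0.3071  0.2176] heading 46.92 deg tilt 0.53 w 0.0230 q6 0.11 F [ 0.8 -0.2 -2.8]
 now-axes delta mm [ 288.  -284.9   55.4] n rows 6.5
 spin deg 40.79 (q6 est 0.82 or -0.60)  after-spin delta mm [  32.4 -403.5   57.6]
```

View pics/b3_s.png

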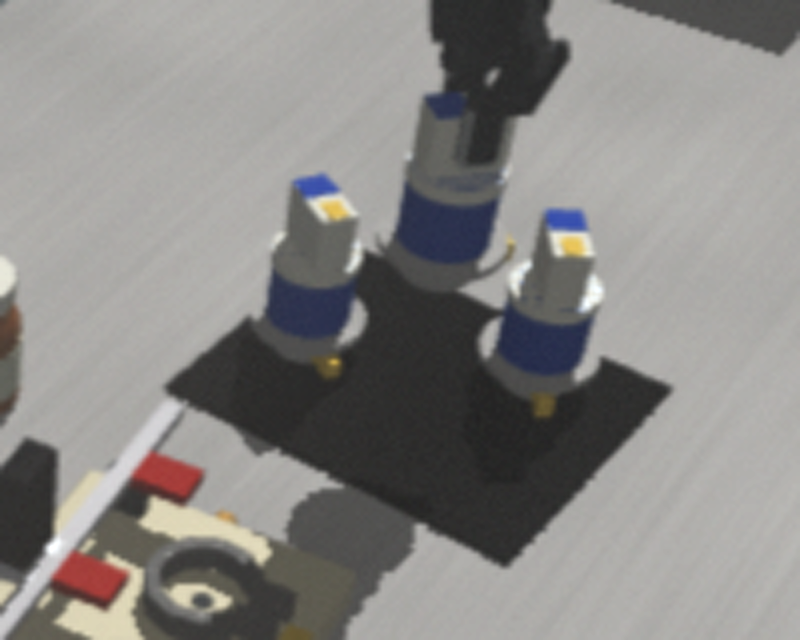

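Call:
apply_moves:
  deltas:
    - {"delta_pos": [0.036,-0.0356,0],"spin": 0,"fingers": 255}
    - {"delta_pos": [0.036,-0.0356,0],"spin": 0,"fingers": 255}
    - {"delta_pos": [0.036,-0.0356,0],"spin": 0,"fingers": 255}
    - {"delta_pos": [0.036,-0.0356,0],"spin": 0,"fingers": 255}
    - {"delta_pos": [0.036,-0.0356,0],"spin": 0,"fingers": 255}
    - {"delta_pos": [0.036,-0.0356,0],"spin": 0,"fingers": 255}
    - {"delta_pos": [0.036,-0.0356,0],"spin": 0,"fingers": 255}
    - {"delta_pos": [0.036,-0.0356,0],"spin": 0,"fingers": 255}

```text
time: 33.2
ee_pos: [0.4918, 0.1004, 0.2098]
ee_rot: [-2.88, -1.25, 0.007]
ft_force: [0.2, -0.5, -3.9]
gripper_width: 0.0231
```

Call:
apply_moves:
  deltas:
    - {"delta_pos": [0,0,0],"spin": 10.2,"fingers": 255}
    - {"delta_pos": [0,0,0],"spin": 10.2,"fingers": 255}
    - {"delta_pos": [0,0,0],"spin": 10.2,"fingers": 255}
    - {"delta_pos": [0,0,0],"spin": 10.2,"fingers": 255}
    - {"delta_pos": [0,0,0],"spin": 0,"fingers": 255}
    - {"delta_pos": [0,0,0],"spin": 0,"fingers": 255}

```text
time: 33.95
ee_pos: [0.4928, 0.0988, 0.2112]
ee_rot: [-3.137, -0.171, 0.004]
ft_force: [0.1, -0.5, -3.7]
gripper_width: 0.0233
```

Run:
```python
from seg import *
go(.4955,.0976,.156,.107)
```

```text
t 33.95 pos [0.4928 0.0988 0.2112] heading 6.25 deg tilt 0.16 w 0.0233 q6 1.55 F [ 0.1 -0.5 -3.7]
 now-axes delta mm [ 2.8  1.5 55.2] n rows 0.9
 spin deg 0.12 (q6 est 1.55 or 1.54)  after-spin delta mm [ 2.6  1.5 55.2]
```

Call:
apply_moves:
  deltas:
    - {"delta_pos": [0.0025,0.0015,0.02],"spin": 0.1,"fingers": 255}
    - {"delta_pos": [0,0,0.025],"spin": 0,"fingers": 255}
    - {"delta_pos": [0,0,0.008],"spin": 0,"fingers": 255}
    - {"delta_pos": [0,0,0],"spin": 0,"fingers": 255}
    - {"delta_pos": [0,0,0],"spin": 0,"fingers": 255}

```text
time: 34.58
ee_pos: [0.4968, 0.0976, 0.161]
ee_rot: [-3.137, -0.165, -0.003]
ft_force: [0.4, -0.0, -2.6]
gripper_width: 0.023
```

Run:
```python
from seg import *
go(.4955,.0976,.156,.107)
snap("side","c_s",(270,200,440,360),3.5)
go(.4955,.0976,.156,.107)
```

```text
t 34.58 pos [0.4968 0.0976 0.161 ] heading 6.03 deg tilt 0.13 w 0.0230 q6 1.55 F [ 0.4 -0.  -2.6]
 now-axes delta mm [-1.3 -0.1  5. ] n rows 0.1
 spin deg -0.10 (q6 est 1.55 or 1.55)  after-spin delta mm [-1.3 -0.1  5. ]
t 34.62 pos [0.4968 0.0977 0.1611] heading 6.02 deg tilt 0.14 w 0.0231 q6 1.55 F [-0.1 -0.3 -3.3]
 now-axes delta mm [-1.4 -0.1  5.1] n rows 0.1
 spin deg -0.11 (q6 est 1.55 or 1.55)  after-spin delta mm [-1.3 -0.1  5.1]
```

View pics/c_s.png

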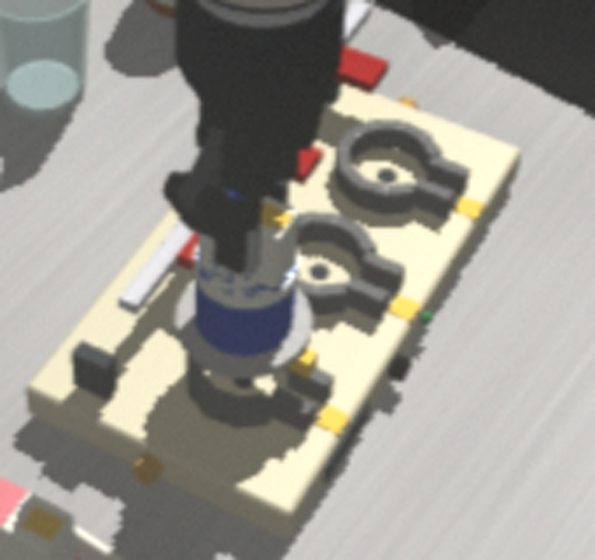

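Run:
```python
from seg import *
im=cv2.imread("pics/raw_a_t.png")[265:330,260:400]
cv2.imwrite("pics/sock.png",cv2.resize(im,None,fx=5.5,fy=5.5,interpolation=cv2.INTER_CUBIC))
for q in((384,176),(318,271),(244,378)): print(atz("side",np.array(q)/3.5+[270,200],.03))
```

```text
[ 0.51669313 -0.07942785  0.03      ]
[0.50721188 0.00847917 0.03      ]
[0.49745808 0.09742577 0.03      ]
```

View pics/sock.png

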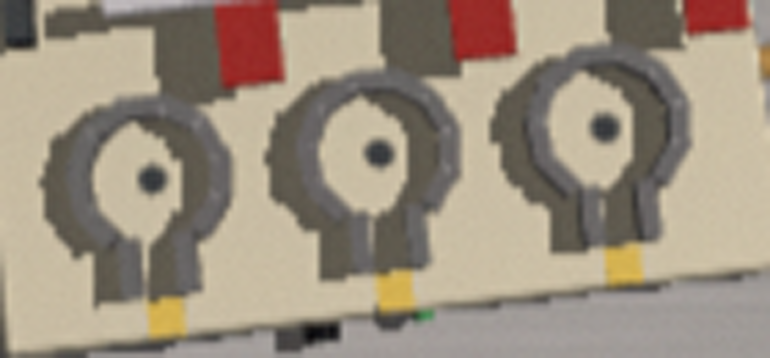

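Run:
```python
from seg import *
for q in((604,128),(379,153),(152,179)): print(atz("top",(np.array(q)+.5)/5.5-.5+[260,265],.03).round(4))
print(tri((np.array((384,176))+.5)/3.5-.5+[270,200],(np.array((604,128))+.5)/5.5-.5+[260,265]))
```

```text
[ 0.5172 -0.0811  0.03  ]
[0.5081 0.0079 0.03  ]
[0.4986 0.0975 0.03  ]
(array([ 0.51782749, -0.08096292,  0.02899412]), np.float64(0.2436772293021363))
```

Call:
apply_moves:
  deltas:
    - {"delta_pos": [-0.0007,0,0.004],"spin": 0,"fingers": 255}
    - {"delta_pos": [0,0,0.004],"spin": 0,"fingers": 255}
    - {"delta_pos": [0,0,0.004],"spin": 0,"fingers": 255}
    - {"delta_pos": [0,0,0.003],"spin": 0,"fingers": 255}
    - {"delta_pos": [0,0,0],"spin": 0,"fingers": 255}

```text
time: 35.25
ee_pos: [0.4951, 0.0975, 0.1443]
ee_rot: [-3.137, -0.165, 0.001]
ft_force: [-0.1, 0.1, -3.7]
gripper_width: 0.023
```

Call:
apply_moves:
  deltas:
    - {"delta_pos": [0,0,0.003],"spin": 0,"fingers": 255}
    - {"delta_pos": [0,0,0.003],"spin": 0,"fingers": 255}
    - {"delta_pos": [0,0,0.003],"spin": 0,"fingers": 255}
    - {"delta_pos": [0,0,0.001],"spin": 0,"fingers": 255}
    - {"delta_pos": [0,0,0],"spin": 0,"fingers": 255}

```text
time: 35.88
ee_pos: [0.4954, 0.0975, 0.1347]
ee_rot: [-3.137, -0.164, 0.0]
ft_force: [0.1, 0.4, -2.9]
gripper_width: 0.0232
```

Call:
apply_moves:
  deltas:
    - {"delta_pos": [0,0,0.001],"spin": 0,"fingers": 255}
    - {"delta_pos": [0,0,0.001],"spin": 0,"fingers": 255}
    - {"delta_pos": [0,0,0.001],"spin": 0,"fingers": 255}
    - {"delta_pos": [0,0,0],"spin": 0,"fingers": 255}

```text
time: 36.38
ee_pos: [0.4958, 0.0975, 0.1331]
ee_rot: [-3.137, -0.165, -0.002]
ft_force: [-1.4, -0.3, 4.9]
gripper_width: 0.023
```

Call:
apply_moves:
  deltas:
    - {"delta_pos": [0,0,0],"spin": 0,"fingers": 80}
    - {"delta_pos": [0,0,0],"spin": 0,"fingers": 80}
    - {"delta_pos": [0,0,0],"spin": 0,"fingers": 80}
    - {"delta_pos": [0,0,0],"spin": 0,"fingers": 80}
    - {"delta_pos": [0,0,-0.03],"spin": 0,"fingers": 80}
    - {"delta_pos": [0,0,-0.05],"spin": 0,"fingers": 80}
    - {"delta_pos": [0,0,-0.04],"spin": 0,"fingers": 80}
    - {"delta_pos": [0,0,0],"spin": 0,"fingers": 80}
    - {"delta_pos": [0,0,0],"spin": 0,"fingers": 80}

```text
time: 37.5
ee_pos: [0.4951, 0.0975, 0.251]
ee_rot: [-3.137, -0.165, 0.002]
ft_force: [-0.5, 0.1, -0.7]
gripper_width: 0.0588
```

Run:
```python
from seg import *
snap("side","d_s");snap("top","d_t",(240,200,560,360),2.5)
im=cv2.imread("pics/raw_d_s.png");print(blobs(im,"yel",10,True),blobs(im,"blue",10,True))
im=cv2.imread("pics/raw_d_t.png");print(blobs(im,"yel"),blobs(im,"blue"))
go(.4636,-.3842,.25,-.98)
```

```text
[([541.9, 15.3], 660), ([526.5, 32.8], 699), ([413.2, 152.3], 16), ([472.9, 161.4], 17), ([403.5, 258.9], 36), ([347.0, 272.3], 42), ([385.0, 287.5], 40), ([357.1, 310.9], 16), ([364.6, 319.5], 49), ([214.4, 377.5], 67), ([235.0, 414.4], 21)] [([408.3, 146.1], 32), ([471.0, 154.5], 34), ([334.2, 266.9], 92)]
[([493.8, 249.5], 38), ([146.5, 274.3], 44), ([399.7, 275.7], 19), ([164.1, 290.7], 16), ([372.9, 313.1], 45), ([523.7, 313.1], 43), ([331.6, 317.6], 45)] [([500.7, 239.2], 89), ([533.9, 305.9], 94)]
t 37.60 pos [0.4946 0.0974 0.2497] heading 6.00 deg tilt 0.21 w 0.0585 q6 1.55 F [-0.3  0.1 -0.2]
 now-axes delta mm [-8.120e+01  4.757e+02 -1.000e-01] n rows 7.7
 spin deg 62.15 (q6 est 2.63 or 0.46)  after-spin delta mm [ 3.827e+02  2.940e+02 -3.000e-01]
```

View pics/d_s.png

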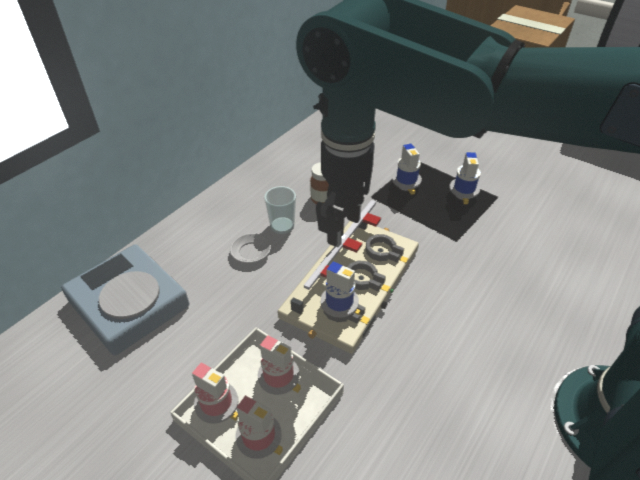

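View pics/d_t.png

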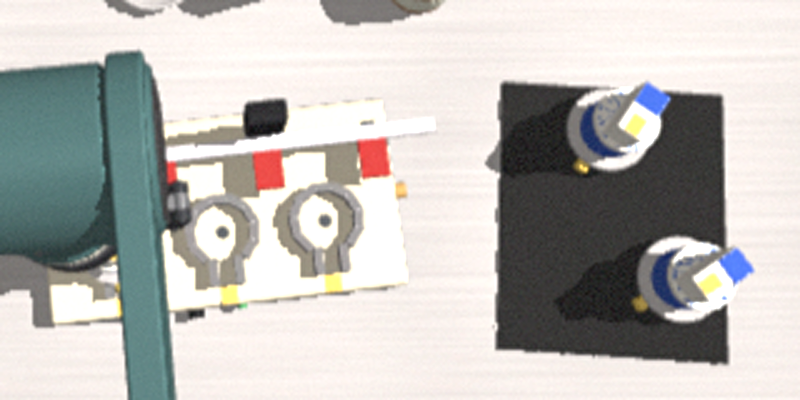

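Call:
apply_moves:
  deltas:
    - {"delta_pos": [-0.009,0.0529,0],"spin": 0,"fingers": 80}
    - {"delta_pos": [-0.009,0.0529,0],"spin": 0,"fingers": 80}
    - {"delta_pos": [-0.009,0.0529,0],"spin": 0,"fingers": 80}
    - {"delta_pos": [-0.009,0.0529,0],"spin": 0,"fingers": 80}
    - {"delta_pos": [-0.009,0.0529,0],"spin": 0,"fingers": 80}
    - {"delta_pos": [-0.009,0.0529,0],"spin": 0,"fingers": 80}
    - {"delta_pos": [-0.009,0.0529,0],"spin": 0,"fingers": 80}
    - {"delta_pos": [-0.009,0.0529,0],"spin": 0,"fingers": 80}
    - {"delta_pos": [-0.009,0.0529,0],"spin": 0,"fingers": 80}

```text
time: 38.72
ee_pos: [0.4639, -0.3857, 0.2496]
ee_rot: [-3.135, -0.164, 0.003]
ft_force: [1.0, 0.5, 0.8]
gripper_width: 0.0588
```

Call:
apply_moves:
  deltas:
    - {"delta_pos": [0,0,0],"spin": 10.4,"fingers": 80}
    - {"delta_pos": [0,0,0],"spin": 10.4,"fingers": 80}
    - {"delta_pos": [0,0,0],"spin": 10.4,"fingers": 80}
    - {"delta_pos": [0,0,0],"spin": 10.4,"fingers": 80}
    - {"delta_pos": [0,0,0],"spin": 10.4,"fingers": 80}
    - {"delta_pos": [0,0,0],"spin": 10.2,"fingers": 80}
    - {"delta_pos": [0,0,0],"spin": 0,"fingers": 80}
    - {"delta_pos": [0,0,0],"spin": 0,"fingers": 80}

```text
time: 39.72
ee_pos: [0.4644, -0.3842, 0.2506]
ee_rot: [-2.773, 1.476, 0.003]
ft_force: [-0.2, -0.5, 0.4]
gripper_width: 0.0584
```

Run:
```python
from seg import *
go(.4634,-.3844,.107,-.98)
snap("side","e_s",(330,100,530,260),4)
im=cv2.imread("pics/raw_e_s.png");print(blobs(im,"yel",10,True),blobs(im,"blue",10,True))
```

```text
t 39.73 pos [ 0.4644 -0.3842  0.2506] heading -56.05 deg tilt 0.11 w 0.0584 q6 1.76 F [-0.2 -0.5  0.4]
 now-axes delta mm [ -0.2   0.9 143.6] n rows 2.3
 spin deg 0.10 (q6 est 1.77 or 1.76)  after-spin delta mm [ -0.4   1.  143.6]
[([440.5, 21.9], 16), ([538.8, 36.5], 352), ([413.2, 152.3], 16), ([472.9, 161.4], 17), ([403.5, 258.9], 36), ([347.0, 272.3], 42), ([357.3, 310.5], 14), ([364.5, 319.5], 48), ([281.9, 349.2], 57), ([214.4, 377.5], 67), ([297.2, 386.1], 19), ([260.2, 412.2], 81), ([235.0, 414.4], 21), ([278.5, 448.5], 26)] [([408.3, 146.2], 31), ([471.0, 154.5], 34), ([334.2, 266.9], 92)]
```

View pics/e_s.png

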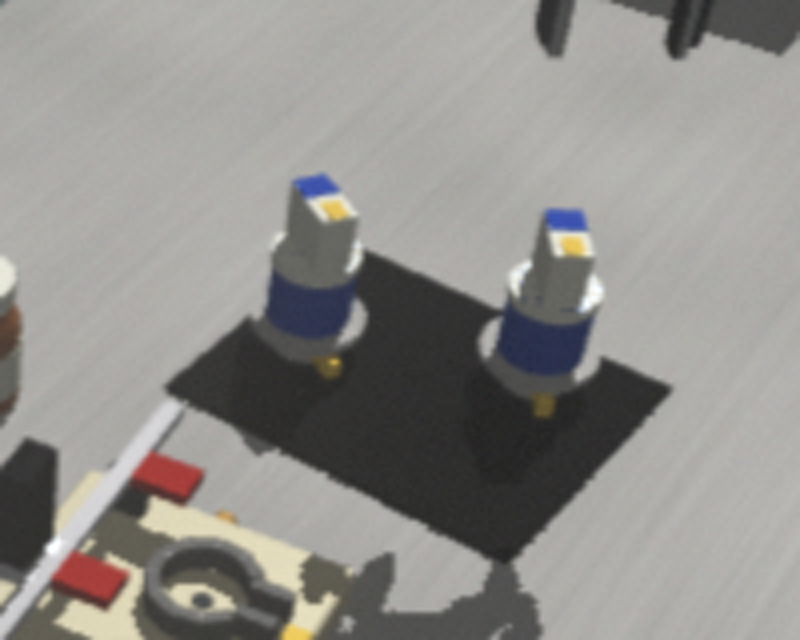

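Canisters unmoved; the tool is above fC. Descending.

Call:
apply_moves:
  deltas:
    - {"delta_pos": [0,0.0005,0.05],"spin": 0,"fingers": 80}
    - {"delta_pos": [0,0,0.05],"spin": 0,"fingers": 80}
    - {"delta_pos": [0,0,0.025],"spin": 0,"fingers": 80}
    - {"delta_pos": [0,0,0.017],"spin": 0,"fingers": 80}
    - {"delta_pos": [0,0,0],"spin": 0,"fingers": 80}
    - {"delta_pos": [0,0,0],"spin": 0,"fingers": 80}

```text
time: 40.52
ee_pos: [0.465, -0.3855, 0.1115]
ee_rot: [2.771, -1.479, 0.005]
ft_force: [0.2, -0.4, -0.0]
gripper_width: 0.0588
```

Run:
```python
from seg import *
go(.4634,-.3844,.107,-.98)
```

```text
t 40.52 pos [ 0.465  -0.3855  0.1115] heading -56.18 deg tilt 0.17 w 0.0588 q6 1.77 F [ 0.2 -0.4 -0. ]
 now-axes delta mm [-1.8  0.7  4.5] n rows 0.1
 spin deg -0.03 (q6 est 1.76 or 1.77)  after-spin delta mm [-1.8  0.7  4.5]
```

Call:
apply_moves:
  deltas:
    - {"delta_pos": [-0.001,0.0005,0.0035],"spin": 0,"fingers": 80}
    - {"delta_pos": [0,0,0],"spin": 0,"fingers": 255}
    - {"delta_pos": [0,0,0],"spin": 0,"fingers": 255}
    - {"delta_pos": [0,0,0],"spin": 0,"fingers": 255}
    - {"delta_pos": [0,0,0],"spin": 0,"fingers": 255}
    - {"delta_pos": [0,0,0],"spin": 0,"fingers": 255}
    - {"delta_pos": [0,0,0],"spin": 0,"fingers": 255}

```text
time: 41.4
ee_pos: [0.4633, -0.3845, 0.1069]
ee_rot: [2.771, -1.479, 0.001]
ft_force: [-2.3, -1.6, 4.0]
gripper_width: 0.0226
```

Run:
```python
from seg import *
go(.4634,-.3844,.107,-.98)
```

```text
t 41.40 pos [ 0.4633 -0.3845  0.1069] heading -56.20 deg tilt 0.06 w 0.0226 q6 1.76 F [-2.3 -1.6  4. ]
 now-axes delta mm [-0.1 -0.1 -0.1] n rows 0.0
 spin deg -0.05 (q6 est 1.76 or 1.77)  after-spin delta mm [-0.1 -0.1 -0.1]
```

Call:
apply_moves:
  deltas:
    - {"delta_pos": [0,0,-0.01],"spin": 0,"fingers": 255}
    - {"delta_pos": [0,0,-0.02],"spin": 0,"fingers": 255}
    - {"delta_pos": [0,0,-0.035],"spin": 0,"fingers": 255}
    - {"delta_pos": [0,0,-0.04],"spin": 0,"fingers": 255}
    - {"delta_pos": [0,0,0],"spin": 0,"fingers": 255}

```text
time: 42.02
ee_pos: [0.4647, -0.3852, 0.2149]
ee_rot: [2.77, -1.478, 0.012]
ft_force: [-0.0, 0.2, -3.1]
gripper_width: 0.023
```

Run:
```python
from seg import *
go(.5052,.0077,.16,.107)
```

```text
t 42.02 pos [ 0.4647 -0.3852  0.2149] heading -56.17 deg tilt 0.43 w 0.0230 q6 1.76 F [-0.   0.2 -3.1]
 now-axes delta mm [-304.2 -252.2   53.2] n rows 6.3
 spin deg -62.31 (q6 est 0.68 or 2.85)  after-spin delta mm [  82.2 -386.3   54.9]
```

Call:
apply_moves:
  deltas:
    - {"delta_pos": [0,0,0],"spin": -10.4,"fingers": 255}
    - {"delta_pos": [0,0,0],"spin": -10.4,"fingers": 255}
    - {"delta_pos": [0,0,0],"spin": -10.4,"fingers": 255}
    - {"delta_pos": [0,0,0],"spin": -10.4,"fingers": 255}
    - {"delta_pos": [0,0,0],"spin": -10.4,"fingers": 255}
    - {"delta_pos": [0,0,0],"spin": -10.3,"fingers": 255}
    - {"delta_pos": [0,0,0],"spin": 0,"fingers": 255}

```text
time: 42.9
ee_pos: [0.4626, -0.3832, 0.2079]
ee_rot: [-3.133, -0.164, 0.005]
ft_force: [-0.4, -0.8, -3.8]
gripper_width: 0.023
```

Run:
```python
from seg import *
go(.5054,.0077,.16,.107)
```

```text
t 42.90 pos [ 0.4626 -0.3832  0.2079] heading 5.99 deg tilt 0.31 w 0.0230 q6 0.68 F [-0.4 -0.8 -3.8]
 now-axes delta mm [  83.6 -384.1   49.4] n rows 6.3
 spin deg -0.14 (q6 est 0.68 or 0.68)  after-spin delta mm [  84.4 -384.1   47.9]
```

Call:
apply_moves:
  deltas:
    - {"delta_pos": [0.0105,-0.048,0],"spin": 0,"fingers": 255}
    - {"delta_pos": [0.0105,-0.048,0],"spin": 0,"fingers": 255}
    - {"delta_pos": [0.0105,-0.048,0],"spin": 0,"fingers": 255}
    - {"delta_pos": [0.0105,-0.048,0],"spin": 0,"fingers": 255}
    - {"delta_pos": [0.0105,-0.048,0],"spin": 0,"fingers": 255}
    - {"delta_pos": [0.0105,-0.048,0],"spin": 0,"fingers": 255}
    - {"delta_pos": [0.0105,-0.048,0],"spin": 0,"fingers": 255}
    - {"delta_pos": [0.0105,-0.048,0],"spin": 0,"fingers": 255}
    - {"delta_pos": [0,0,0],"spin": 0,"fingers": 255}
    - {"delta_pos": [0,0,0],"spin": -0.1,"fingers": 255}

```text
time: 44.15
ee_pos: [0.5054, 0.0066, 0.2101]
ee_rot: [3.137, 0.168, -0.003]
ft_force: [-0.6, -0.4, -3.0]
gripper_width: 0.0231
```

Run:
```python
from seg import *
go(.5054,.0077,.158,.107)
```

```text
t 44.15 pos [0.5054 0.0066 0.2101] heading 6.15 deg tilt 0.12 w 0.0231 q6 1.36 F [-0.6 -0.4 -3. ]
 now-axes delta mm [ 0.2 -1.1 52.1] n rows 0.8
 spin deg 0.02 (q6 est 1.36 or 1.36)  after-spin delta mm [ 0.1 -1.1 52.1]
```

Call:
apply_moves:
  deltas:
    - {"delta_pos": [0,-0.001,0.02],"spin": 0,"fingers": 255}
    - {"delta_pos": [0,0,0.025],"spin": 0,"fingers": 255}
    - {"delta_pos": [0,0,0.006],"spin": 0,"fingers": 255}
    - {"delta_pos": [0,0,0],"spin": 0,"fingers": 255}
    - {"delta_pos": [0,0,0],"spin": 0,"fingers": 255}

```text
time: 44.78
ee_pos: [0.5066, 0.0071, 0.1616]
ee_rot: [3.137, 0.168, 0.004]
ft_force: [-0.2, 1.1, -2.6]
gripper_width: 0.0235
```

Run:
```python
from seg import *
go(.5054,.0077,.133,.107)
```

```text
t 44.77 pos [0.5066 0.0071 0.1616] heading 6.15 deg tilt 0.13 w 0.0235 q6 1.37 F [-0.2  1.1 -2.6]
 now-axes delta mm [-1.2 -0.8 28.5] n rows 0.5
 spin deg 0.02 (q6 est 1.37 or 1.37)  after-spin delta mm [-1.1 -0.7 28.6]
```

Call:
apply_moves:
  deltas:
    - {"delta_pos": [-0.0007,-0.0003,0.004],"spin": 0,"fingers": 255}
    - {"delta_pos": [0,0,0.004],"spin": 0,"fingers": 255}
    - {"delta_pos": [0,0,0.004],"spin": 0,"fingers": 255}
    - {"delta_pos": [0,0,0.003],"spin": 0,"fingers": 255}
    - {"delta_pos": [0,0,0],"spin": 0,"fingers": 255}

```text
time: 45.4
ee_pos: [0.5049, 0.0079, 0.1448]
ee_rot: [-3.137, -0.17, 0.001]
ft_force: [-0.5, 0.8, -3.6]
gripper_width: 0.0232
```

Call:
apply_moves:
  deltas:
    - {"delta_pos": [0,0,0.003],"spin": 0,"fingers": 255}
    - {"delta_pos": [0,0,0.003],"spin": 0,"fingers": 255}
    - {"delta_pos": [0,0,0.003],"spin": 0,"fingers": 255}
    - {"delta_pos": [0,0,0.001],"spin": 0,"fingers": 255}
    - {"delta_pos": [0,0,0],"spin": 0,"fingers": 255}

```text
time: 46.02
ee_pos: [0.5051, 0.0078, 0.1352]
ee_rot: [-3.137, -0.17, 0.0]
ft_force: [-1.1, 1.1, -3.5]
gripper_width: 0.0232
```

Call:
apply_moves:
  deltas:
    - {"delta_pos": [0,0,0.001],"spin": 0,"fingers": 255}
    - {"delta_pos": [0,0,0.001],"spin": 0,"fingers": 255}
    - {"delta_pos": [0,0,0.001],"spin": 0,"fingers": 255}
    - {"delta_pos": [0,0,0],"spin": 0,"fingers": 255}

```text
time: 46.52
ee_pos: [0.5053, 0.0078, 0.1329]
ee_rot: [3.137, 0.17, 0.001]
ft_force: [-1.0, 0.1, 0.5]
gripper_width: 0.023
```

Seated at the predicted 0.1329. Release, lift, look at fA.

Call:
apply_moves:
  deltas:
    - {"delta_pos": [0,0,0.0005],"spin": 0,"fingers": 255}
    - {"delta_pos": [0,0,0],"spin": 0,"fingers": 80}
    - {"delta_pos": [0,0,0],"spin": 0,"fingers": 80}
    - {"delta_pos": [0,0,0],"spin": 0,"fingers": 80}
    - {"delta_pos": [0,0,0],"spin": 0,"fingers": 80}
    - {"delta_pos": [0,0,-0.03],"spin": 0,"fingers": 80}
    - {"delta_pos": [0,0,-0.05],"spin": 0,"fingers": 80}
    - {"delta_pos": [0,0,-0.04],"spin": 0,"fingers": 80}
    - {"delta_pos": [0,0,0],"spin": 0,"fingers": 80}
    - {"delta_pos": [0,0,0],"spin": 0,"fingers": 80}

```text
time: 47.78
ee_pos: [0.5048, 0.0078, 0.2509]
ee_rot: [-3.137, -0.17, 0.002]
ft_force: [0.9, -0.1, -0.9]
gripper_width: 0.0587
```

Run:
```python
from seg import *
snap("side","f_s");snap("top","f_t",(240,200,560,360),2.5)
im=cv2.imread("pics/raw_f_s.png");print(blobs(im,"yel",10,True),blobs(im,"blue",10,True))
im=cv2.imread("pics/raw_f_t.png");print(blobs(im,"yel"),blobs(im,"blue"))
go(.594,-.3329,.25,-.632)
```

```text
[([546.2, 16.5], 485), ([413.2, 152.2], 17), ([369.9, 240.8], 34), ([403.5, 258.9], 36), ([378.2, 279.0], 12), ([384.9, 287.4], 43), ([357.4, 310.6], 13), ([364.5, 319.5], 48), ([278.8, 347.7], 14), ([214.4, 377.5], 67), ([235.0, 414.4], 21)] [([408.3, 146.1], 32), ([357.4, 236.0], 74), ([333.8, 266.5], 81)]
[([493.8, 249.5], 38), ([146.5, 274.3], 44), ([399.7, 275.7], 19), ([164.1, 290.7], 16), ([330.9, 309.8], 15), ([331.5, 317.6], 45), ([291.5, 322.6], 18)] [([500.7, 239.2], 89)]
t 47.88 pos [0.5043 0.0079 0.2497] heading 6.21 deg tilt 0.21 w 0.0588 q6 1.37 F [0.4 0.3 0.4]
 now-axes delta mm [ 52.3 348.5  -0.8] n rows 5.5
 spin deg 42.42 (q6 est 2.11 or 0.63)  after-spin delta mm [273.7 222.   -0.3]
```

View pics/f_s.png

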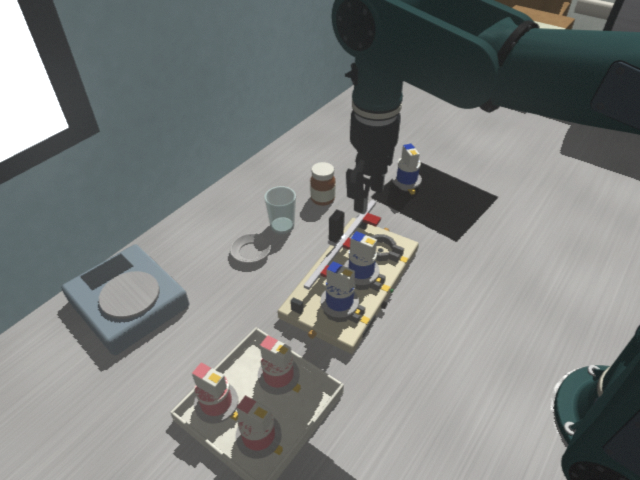

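Call:
apply_moves:
  deltas:
    - {"delta_pos": [0.0075,0.0498,0],"spin": 0,"fingers": 80}
    - {"delta_pos": [0.0075,0.0498,0],"spin": 0,"fingers": 80}
    - {"delta_pos": [0.0075,0.0498,0],"spin": 0,"fingers": 80}
    - {"delta_pos": [0.0075,0.0498,0],"spin": 0,"fingers": 80}
    - {"delta_pos": [0.0075,0.0498,0],"spin": 0,"fingers": 80}
    - {"delta_pos": [0.0075,0.0498,0],"spin": 0,"fingers": 80}
    - {"delta_pos": [0.0075,0.0498,0],"spin": 0,"fingers": 80}

```text
time: 48.75
ee_pos: [0.5948, -0.3344, 0.2493]
ee_rot: [-3.135, -0.17, 0.004]
ft_force: [0.7, 0.1, 1.0]
gripper_width: 0.0587
```

Call:
apply_moves:
  deltas:
    - {"delta_pos": [0,0,0],"spin": 10.6,"fingers": 80}
    - {"delta_pos": [0,0,0],"spin": 10.6,"fingers": 80}
    - {"delta_pos": [0,0,0],"spin": 10.6,"fingers": 80}
    - {"delta_pos": [0,0,0],"spin": 10.6,"fingers": 80}
    - {"delta_pos": [0,0,0],"spin": 0,"fingers": 80}
    - {"delta_pos": [0,0,0],"spin": 0,"fingers": 80}

```text
time: 49.5
ee_pos: [0.5947, -0.3329, 0.2505]
ee_rot: [-2.987, 0.972, 0.003]
ft_force: [-0.6, 0.6, -0.4]
gripper_width: 0.0584
```

Run:
```python
from seg import *
go(.594,-.3330,.107,-.632)
snap("side","g_s",(330,60,530,220),4)
im=cv2.imread("pics/raw_g_s.png");print(blobs(im,"yel",10,True)[:4],blobs(im,"blue",10,True))
```

```text
t 49.50 pos [ 0.5947 -0.3329  0.2505] heading -36.05 deg tilt 0.12 w 0.0584 q6 1.61 F [-0.6  0.6 -0.4]
 now-axes delta mm [ -0.3   0.5 143.5] n rows 2.3
 spin deg 0.16 (q6 est 1.61 or 1.60)  after-spin delta mm [ -0.6   0.5 143.5]
[([495.3, 30.4], 59), ([413.2, 152.3], 16), ([370.1, 240.8], 32), ([403.5, 258.9], 36)] [([408.3, 146.2], 31), ([334.1, 266.9], 94)]
```

View pics/g_s.png

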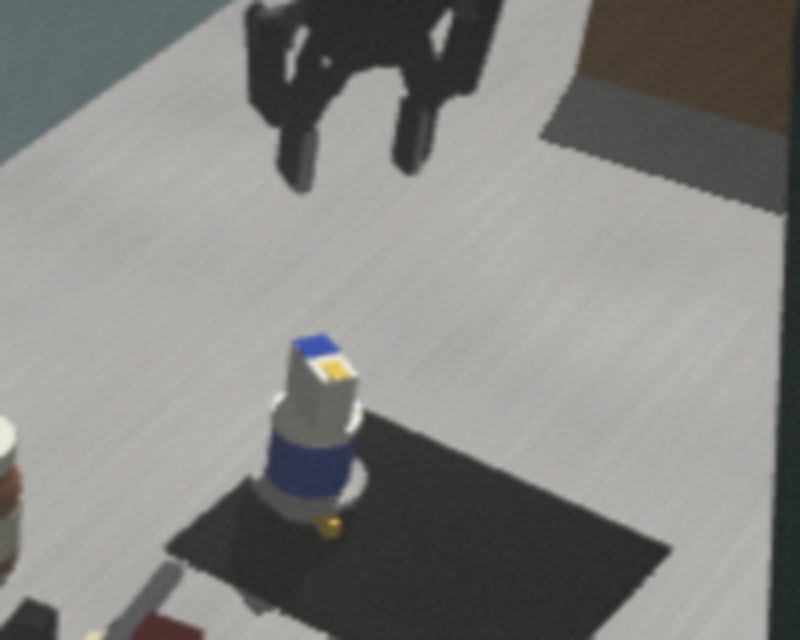

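Call:
apply_moves:
  deltas:
    - {"delta_pos": [0,0.0003,0.05],"spin": 0,"fingers": 80}
    - {"delta_pos": [0,0,0.05],"spin": 0,"fingers": 80}
    - {"delta_pos": [0,0,0.025],"spin": 0,"fingers": 80}
    - {"delta_pos": [0,0,0.017],"spin": 0,"fingers": 80}
    - {"delta_pos": [0,0,0],"spin": 0,"fingers": 80}
    - {"delta_pos": [0,0,0],"spin": 0,"fingers": 80}

```text
time: 50.3
ee_pos: [0.5957, -0.3339, 0.1117]
ee_rot: [2.986, -0.975, 0.005]
ft_force: [-0.3, -0.7, 1.5]
gripper_width: 0.0584
```

Run:
```python
from seg import *
go(.594,-.3330,.107,-.632)
```

```text
t 50.30 pos [ 0.5957 -0.3339  0.1117] heading -36.18 deg tilt 0.19 w 0.0584 q6 1.61 F [-0.3 -0.7  1.5]
 now-axes delta mm [-1.9  0.3  4.7] n rows 0.1
 spin deg 0.03 (q6 est 1.61 or 1.61)  after-spin delta mm [-1.9  0.3  4.7]
```

Call:
apply_moves:
  deltas:
    - {"delta_pos": [-0.001,0.0003,0.0035],"spin": 0,"fingers": 80}
    - {"delta_pos": [0,0,0],"spin": 0,"fingers": 255}
    - {"delta_pos": [0,0,0],"spin": 0,"fingers": 255}
    - {"delta_pos": [0,0,0],"spin": 0,"fingers": 255}
    - {"delta_pos": [0,0,0],"spin": 0,"fingers": 255}
    - {"delta_pos": [0,0,0],"spin": 0,"fingers": 255}
    - {"delta_pos": [0,0,0],"spin": 0,"fingers": 255}

```text
time: 51.18
ee_pos: [0.594, -0.3333, 0.1069]
ee_rot: [2.986, -0.976, 0.001]
ft_force: [-0.9, -0.3, 3.2]
gripper_width: 0.0232
```

Run:
```python
from seg import *
go(.594,-.3330,.107,-.632)
```

```text
t 51.17 pos [ 0.594  -0.3333  0.1069] heading -36.20 deg tilt 0.05 w 0.0232 q6 1.61 F [-0.9 -0.3  3.2]
 now-axes delta mm [-0.1 -0.2 -0.1] n rows 0.0
 spin deg 0.01 (q6 est 1.61 or 1.61)  after-spin delta mm [-0.1 -0.2 -0.1]
```

Call:
apply_moves:
  deltas:
    - {"delta_pos": [0,0,-0.01],"spin": 0,"fingers": 255}
    - {"delta_pos": [0,0,-0.02],"spin": 0,"fingers": 255}
    - {"delta_pos": [0,0,-0.035],"spin": 0,"fingers": 255}
    - {"delta_pos": [0,0,-0.04],"spin": 0,"fingers": 255}
    - {"delta_pos": [0,0,0],"spin": -10.6,"fingers": 255}
    - {"delta_pos": [0,0,0],"spin": -10.6,"fingers": 255}
    - {"delta_pos": [0,0,0],"spin": -10.6,"fingers": 255}
    - {"delta_pos": [0,0,0],"spin": -10.5,"fingers": 255}
    - {"delta_pos": [0,0,0],"spin": 0,"fingers": 255}

```text
time: 52.3
ee_pos: [0.5939, -0.3329, 0.212]
ee_rot: [3.137, 0.164, 0.001]
ft_force: [0.2, 0.8, -3.1]
gripper_width: 0.0232
```

Run:
```python
from seg import *
go(.5148,-.0818,.16,.107)
```

```text
t 52.30 pos [ 0.5939 -0.3329  0.212 ] heading 5.99 deg tilt 0.03 w 0.0232 q6 0.87 F [ 0.2  0.8 -3.1]
 now-axes delta mm [ -52.5 -258.    52. ] n rows 4.0
 spin deg -0.14 (q6 est 0.87 or 0.87)  after-spin delta mm [ -51.8 -258.1   52. ]
```

Call:
apply_moves:
  deltas:
    - {"delta_pos": [-0.0087,-0.043,0],"spin": -0.1,"fingers": 255}
    - {"delta_pos": [-0.0087,-0.043,0],"spin": 0,"fingers": 255}
    - {"delta_pos": [-0.0087,-0.043,0],"spin": 0,"fingers": 255}
    - {"delta_pos": [-0.0087,-0.043,0],"spin": 0,"fingers": 255}
    - {"delta_pos": [-0.0087,-0.043,0],"spin": 0,"fingers": 255}
    - {"delta_pos": [-0.0087,-0.043,0],"spin": 0,"fingers": 255}
    - {"delta_pos": [0,0,0.02],"spin": 0,"fingers": 255}
    - {"delta_pos": [0,0,0.025],"spin": 0,"fingers": 255}
    - {"delta_pos": [0,0,0.004],"spin": 0,"fingers": 255}
    - {"delta_pos": [0,0,0],"spin": 0,"fingers": 255}
    - {"delta_pos": [0,0,0],"spin": 0,"fingers": 255}

```text
time: 53.68
ee_pos: [0.5149, -0.0825, 0.1638]
ee_rot: [3.136, 0.168, 0.004]
ft_force: [0.0, -0.5, -2.9]
gripper_width: 0.0232
```

Run:
```python
from seg import *
go(.5148,-.0817,.133,.107)
```

```text
t 53.67 pos [ 0.5149 -0.0825  0.1638] heading 6.15 deg tilt 0.15 w 0.0232 q6 1.20 F [ 0.  -0.5 -2.9]
 now-axes delta mm [-0.1 -0.8 30.8] n rows 0.5
 spin deg 0.02 (q6 est 1.20 or 1.20)  after-spin delta mm [-0.  -0.8 30.8]
```

Call:
apply_moves:
  deltas:
    - {"delta_pos": [0,-0.0006,0.005],"spin": 0,"fingers": 255}
    - {"delta_pos": [0,0,0.005],"spin": 0,"fingers": 255}
    - {"delta_pos": [0,0,0.004],"spin": 0,"fingers": 255}
    - {"delta_pos": [0,0,0.003],"spin": 0,"fingers": 255}
    - {"delta_pos": [0,0,0],"spin": 0,"fingers": 255}

```text
time: 54.3
ee_pos: [0.5138, -0.0815, 0.1448]
ee_rot: [-3.137, -0.17, 0.001]
ft_force: [0.2, -0.7, -3.3]
gripper_width: 0.0231
```

Call:
apply_moves:
  deltas:
    - {"delta_pos": [0,0,0.003],"spin": 0,"fingers": 255}
    - {"delta_pos": [0,0,0.003],"spin": 0,"fingers": 255}
    - {"delta_pos": [0,0,0.003],"spin": 0,"fingers": 255}
    - {"delta_pos": [0,0,0.001],"spin": 0,"fingers": 255}
    - {"delta_pos": [0,0,0],"spin": 0,"fingers": 255}

```text
time: 54.92
ee_pos: [0.514, -0.0815, 0.1352]
ee_rot: [-3.137, -0.17, 0.0]
ft_force: [0.6, 0.5, -3.0]
gripper_width: 0.0229
```

Call:
apply_moves:
  deltas:
    - {"delta_pos": [0,0,0.001],"spin": 0,"fingers": 255}
    - {"delta_pos": [0,0,0.001],"spin": 0,"fingers": 255}
    - {"delta_pos": [0,0,0.001],"spin": 0,"fingers": 255}
    - {"delta_pos": [0,0,0],"spin": 0,"fingers": 255}

```text
time: 55.42
ee_pos: [0.5142, -0.0816, 0.1328]
ee_rot: [3.137, 0.17, 0.001]
ft_force: [-1.2, 0.5, -0.1]
gripper_width: 0.0231
```

Call:
apply_moves:
  deltas:
    - {"delta_pos": [0,0,0.0005],"spin": 0,"fingers": 255}
    - {"delta_pos": [0,0,0],"spin": 0,"fingers": 80}
    - {"delta_pos": [0,0,0],"spin": 0,"fingers": 80}
    - {"delta_pos": [0,0,0],"spin": 0,"fingers": 80}
    - {"delta_pos": [0,0,0],"spin": 0,"fingers": 80}
    - {"delta_pos": [0,0,-0.03],"spin": 0,"fingers": 80}
    - {"delta_pos": [0,0,-0.05],"spin": 0,"fingers": 80}
    - {"delta_pos": [0,0,-0.04],"spin": 0,"fingers": 70}
    - {"delta_pos": [0,0,0],"spin": 0,"fingers": 60}
    - {"delta_pos": [0,0,0],"spin": 0,"fingers": 60}

```text
time: 56.68
ee_pos: [0.5138, -0.0815, 0.2512]
ee_rot: [-3.137, -0.17, 0.001]
ft_force: [0.4, 0.7, -0.6]
gripper_width: 0.0654
```

Run:
```python
from seg import *
snap("side","h_s",(270,190,430,360),3.5)
im=cv2.imread("pics/raw_h_s.png");print(blobs(im,"yel",10,True),blobs(im,"blue",10,True))
go(.5963,-.0284,.25,.107)
```

```text
[([390.6, 213.1], 28), ([403.4, 258.9], 34), ([378.4, 278.9], 11), ([385.0, 287.5], 40), ([357.4, 310.6], 13), ([364.5, 319.5], 48), ([214.4, 377.5], 67), ([260.2, 412.2], 81), ([235.1, 414.2], 19)] [([378.8, 209.0], 64), ([357.3, 236.0], 71)]
t 56.73 pos [ 0.5135 -0.0814  0.2502] heading 6.20 deg tilt 0.15 w 0.0651 q6 1.20 F [-0.5 -0.  -1.3]
 now-axes delta mm [ 88.1 -43.7   0.1] n rows 1.3
 spin deg 0.07 (q6 est 1.20 or 1.19)  after-spin delta mm [ 88.  -43.8   0.2]
```

View pics/h_s.png

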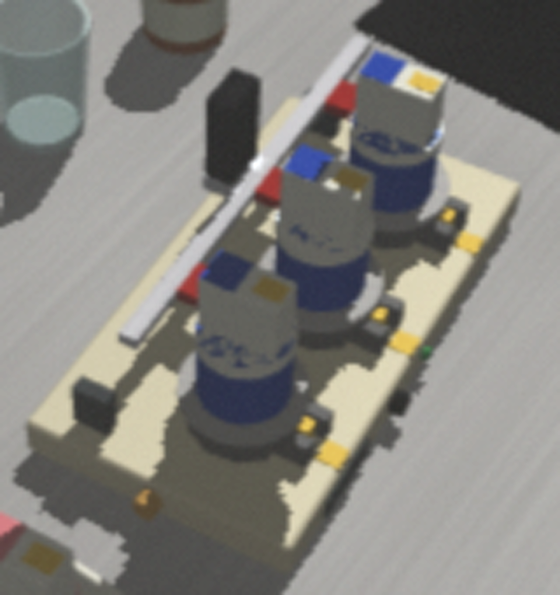

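Call:
apply_moves:
  deltas:
    - {"delta_pos": [0.044,-0.022,0],"spin": 0,"fingers": 60}
    - {"delta_pos": [0.044,-0.022,0],"spin": 0,"fingers": 60}
    - {"delta_pos": [0,0,0],"spin": 0,"fingers": 60}
    - {"delta_pos": [0,0,0.045],"spin": 0,"fingers": 60}
    - {"delta_pos": [0,0,0.03],"spin": 0,"fingers": 60}
    - {"delta_pos": [0,0,0],"spin": 0,"fingers": 60}

```text
time: 57.48
ee_pos: [0.5937, -0.0285, 0.1722]
ee_rot: [-3.135, -0.169, 0.015]
ft_force: [0.1, 0.0, 0.9]
gripper_width: 0.0652
```

Run:
```python
from seg import *
go(.5963,-.0284,.12,.107)
snap("side","i_s",(270,130,430,300),3.5)
```

```text
t 57.48 pos [ 0.5937 -0.0285  0.1722] heading 6.17 deg tilt 0.56 w 0.0652 q6 1.32 F [0.1 0.  0.9]
 now-axes delta mm [ 3.1  0.3 52.1] n rows 0.8
 spin deg 0.04 (q6 est 1.32 or 1.32)  after-spin delta mm [ 2.6  0.2 52.2]
```

View pics/i_s.png

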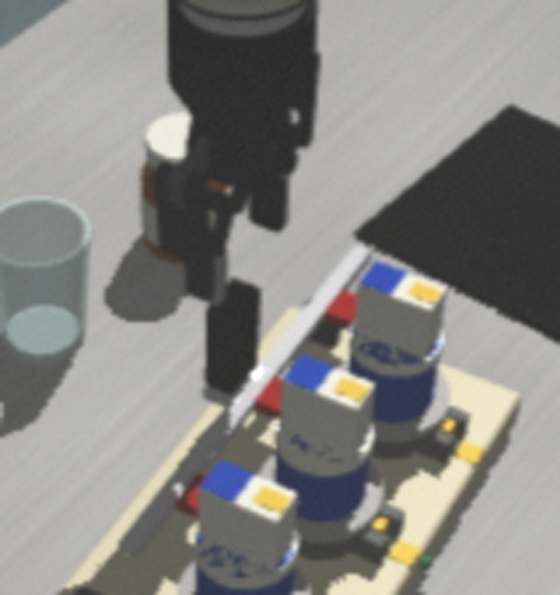

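Call:
apply_moves:
  deltas:
    - {"delta_pos": [0.001,0,0.02],"spin": 0,"fingers": 60}
    - {"delta_pos": [0.001,0,0.02],"spin": 0,"fingers": 60}
    - {"delta_pos": [0,0,0.01],"spin": 0,"fingers": 60}
    - {"delta_pos": [0,0,0],"spin": 0,"fingers": 60}
    - {"delta_pos": [0,0,0],"spin": 0,"fingers": 255}
    - {"delta_pos": [0,0,0],"spin": 0,"fingers": 255}
    - {"delta_pos": [0,0,0],"spin": 0,"fingers": 255}
    - {"delta_pos": [0,0,0],"spin": 0,"fingers": 255}
    - {"delta_pos": [0,0,0],"spin": 0,"fingers": 255}

```text
time: 58.65
ee_pos: [0.5994, -0.0276, 0.1286]
ee_rot: [-3.136, -0.17, -0.004]
ft_force: [-0.8, 3.5, 5.9]
gripper_width: 0.0327
```

Call:
apply_moves:
  deltas:
    - {"delta_pos": [0,-0.006,0],"spin": 0,"fingers": 255}
    - {"delta_pos": [0,-0.01,0],"spin": 0,"fingers": 255}
    - {"delta_pos": [0,-0.01,0],"spin": 0,"fingers": 255}
    - {"delta_pos": [0,-0.009,0],"spin": 0,"fingers": 255}
    - {"delta_pos": [0,-0.006,0],"spin": 0,"fingers": 255}
    - {"delta_pos": [0,-0.002,0],"spin": 0,"fingers": 255}
    - {"delta_pos": [0,0,0],"spin": 0,"fingers": 255}
    - {"delta_pos": [0,0,0],"spin": 0,"fingers": 255}

```text
time: 59.65
ee_pos: [0.595, 0.014, 0.1285]
ee_rot: [3.136, 0.169, 0.005]
ft_force: [0.1, -1.4, 6.2]
gripper_width: 0.0328
```

Run:
```python
from seg import *
go(.591,.0163,.12,.107)
```

```text
t 59.65 pos [0.595  0.014  0.1285] heading 6.19 deg tilt 0.19 w 0.0328 q6 1.39 F [ 0.1 -1.4  6.2]
 now-axes delta mm [-3.7 -2.8  8.5] n rows 0.1
 spin deg 0.06 (q6 est 1.39 or 1.39)  after-spin delta mm [-3.7 -2.7  8.5]
```

Call:
apply_moves:
  deltas:
    - {"delta_pos": [0,-0.003,0],"spin": 0,"fingers": 255}
    - {"delta_pos": [0,-0.003,0],"spin": 0,"fingers": 255}
    - {"delta_pos": [0,0,0],"spin": 0,"fingers": 255}
    - {"delta_pos": [0,0,0],"spin": 0,"fingers": 255}

```text
time: 60.15
ee_pos: [0.5946, 0.0174, 0.1286]
ee_rot: [3.131, 0.167, 0.005]
ft_force: [-0.5, -8.5, 4.6]
gripper_width: 0.0328
```

Call:
apply_moves:
  deltas:
    - {"delta_pos": [0,-0.004,0],"spin": 0,"fingers": 255}
    - {"delta_pos": [0,0,0],"spin": 0,"fingers": 255}
    - {"delta_pos": [0,0,0],"spin": 0,"fingers": 255}

```text
time: 60.52
ee_pos: [0.5946, 0.0176, 0.1286]
ee_rot: [3.125, 0.164, 0.006]
ft_force: [0.1, -19.3, 4.1]
gripper_width: 0.0328
```

Call:
apply_moves:
  deltas:
    - {"delta_pos": [0,0.004,0],"spin": 0,"fingers": 255}
    - {"delta_pos": [0,0,0],"spin": 0,"fingers": 60}
    - {"delta_pos": [0,0,0],"spin": 0,"fingers": 60}
    - {"delta_pos": [0,0,0],"spin": 0,"fingers": 60}
    - {"delta_pos": [0,0,0],"spin": 0,"fingers": 60}
    - {"delta_pos": [0,0,-0.03],"spin": 0,"fingers": 60}
    - {"delta_pos": [0,0,-0.05],"spin": 0,"fingers": 60}
    - {"delta_pos": [0,0,-0.06],"spin": 0,"fingers": 60}
    - {"delta_pos": [0,0,0],"spin": 0,"fingers": 60}

```text
time: 61.65
ee_pos: [0.5959, 0.0208, 0.2746]
ee_rot: [3.135, 0.171, 0.022]
ft_force: [-0.2, -0.2, 0.4]
gripper_width: 0.0651
```

Call:
apply_moves:
  deltas:
    - {"delta_pos": [-0.05,0,-0.02],"spin": 0,"fingers": 60}
    - {"delta_pos": [-0.05,0,-0.02],"spin": 0,"fingers": 60}
    - {"delta_pos": [-0.05,0,0],"spin": 0,"fingers": 60}
    - {"delta_pos": [-0.05,0,0],"spin": 0,"fingers": 60}
    - {"delta_pos": [-0.03,0,0],"spin": 0,"fingers": 60}
    - {"delta_pos": [0,0.04,0],"spin": 0,"fingers": 60}
    - {"delta_pos": [0,0.05,0],"spin": 0,"fingers": 60}
    - {"delta_pos": [0,0.05,0],"spin": 0,"fingers": 60}
    - {"delta_pos": [0,0.05,0],"spin": 0,"fingers": 60}
    - {"delta_pos": [0,0.05,0],"spin": 0,"fingers": 60}
    - {"delta_pos": [0,0,0],"spin": 0,"fingers": 60}

```text
time: 63.02
ee_pos: [0.3903, -0.2451, 0.3045]
ee_rot: [-3.135, -0.163, 0.005]
ft_force: [1.0, 0.7, 0.3]
gripper_width: 0.0653
```

Run:
```python
from seg import *
go(.591,.0163,.12,.107)
snap("side","z_s",(170,150,490,470),1.85);snap("top","z_t",(120,130,560,360),1.8)
im=cv2.imread("pics/raw_z_s.png");S=[blobs(im,"yel",10,True),blobs(im,"blue",10,True)];print(S)
im=cv2.imread("pics/raw_z_t.png");print(blobs(im,"yel"),blobs(im,"blue"))
```

```text
t 63.02 pos [ 0.3903 -0.2451  0.3045] heading 5.96 deg tilt 0.22 w 0.0653 q6 0.78 F [1.  0.7 0.3]
 now-axes delta mm [ 227.3 -238.7  184.4] n rows 4.2
 spin deg -0.17 (q6 est 0.78 or 0.79)  after-spin delta mm [ 227.4 -238.4  184.5]
[[([440.4, 21.8], 13), ([494.4, 27.3], 76), ([550.0, 38.5], 71), ([390.6, 213.1], 28), ([369.9, 240.8], 34), ([403.4, 258.9], 34), ([347.0, 272.3], 42), ([378.4, 278.9], 11), ([384.9, 287.4], 42), ([357.4, 310.6], 13), ([364.5, 319.5], 48), ([281.9, 349.2], 57), ([214.4, 377.5], 67), ([297.4, 386.1], 17), ([260.2, 412.2], 81), ([235.2, 414.3], 18), ([278.5, 448.5], 26)], [([378.6, 209.0], 62), ([357.4, 236.2], 71), ([334.1, 266.9], 93)]]
[([146.5, 274.3], 44), ([399.7, 275.7], 19), ([375.9, 289.5], 44), ([164.1, 290.7], 16), ([329.5, 294.3], 46), ([195.1, 299.5], 41), ([283.3, 299.6], 46), ([372.9, 305.4], 17), ([372.9, 313.1], 45), ([208.0, 313.8], 15), ([331.6, 317.7], 44), ([143.4, 321.5], 46), ([289.7, 322.5], 45)] [([373.9, 276.6], 91), ([327.8, 281.2], 92), ([281.6, 286.6], 95)]
```

View pics/z_s.png

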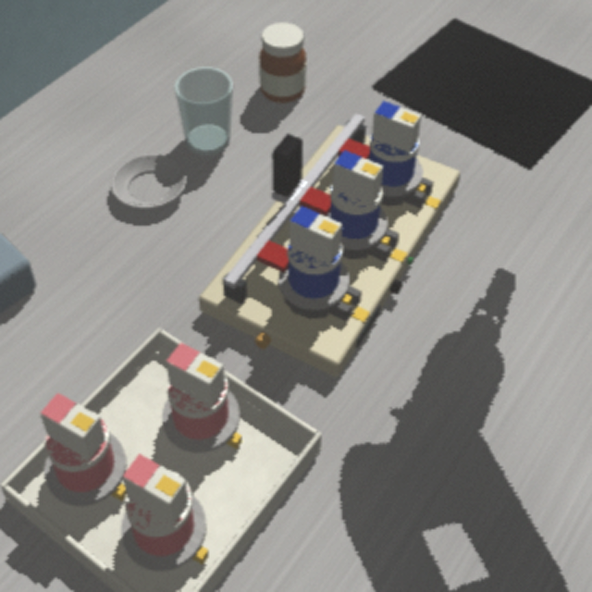

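View pics/z_t.png

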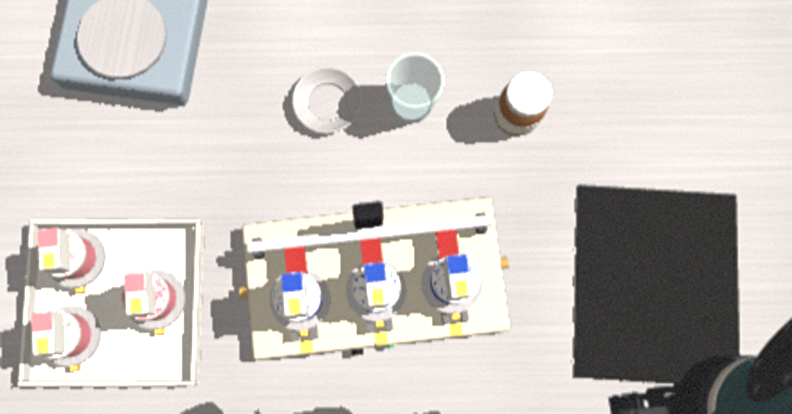

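Run:
```python
from seg import *
im=cv2.imread("pics/raw_z_t.png")
g=cv2.cvtColor(im,cv2.COLOR_BGR2GRAY)
for f in("top0.png","raw_a_t.png","raw_z_t.png"):
    q=cv2.imread("pics/"+f);m=(q.max(2)<45)[238:256,312:362].astype(np.uint8)
    n,l,s,c=cv2.connectedComponentsWithStats(m);i=1+s[1:,4].argmax();print(f,c[i]+[312,238],s[i],atz("top",c[i]+[312,238],.12).round(4))
    h=cv2.cvtColor(q,cv2.COLOR_BGR2HSV);r=(((h[...,0]<5)|(h[...,0]>175))&(h[...,1]>200)).astype(np.uint8)
    n,l,s,c=cv2.connectedComponentsWithStats(r);print([(c[i].round(1).tolist(),s[i,4]) for i in range(1,n) if s[i,4]>30])
```

```text
top0.png [326.9119171  248.84974093] [  7   4  16  14 193] [0.5882 0.0109 0.12  ]
[]
raw_a_t.png [345.36945813 246.9408867 ] [ 26   2  16  15 203] [ 0.5918 -0.0263  0.12  ]
[]
raw_z_t.png [323.94623656 249.06451613] [  4   5  16  13 186] [0.5878 0.0169 0.12  ]
[]
```

Run:
```python
from plant import *
print(sign_off())
```

```text
the job is handed in; nothing more can be done
None
```

The job is done and handed in at about 63 s, well under the 210 s limit. The lock bar was slid open to its end stop. The three spent canisters stand upright in the white tray, and the three fresh ones sit in sockets 1–3. The bar was then pushed back to its locked stop and let go.

**Fresh canisters:** each one came down to the tool height expected for a seated canister, 0.133 m. Side forces stayed below about 1.5 N. The last pictures show all three lugs in their notches and the grips at the same image positions as the spent ones had.

**Knocked canister:** one fresh canister was knocked about 37 mm aside during the run. I measured it again in both views and grasped it at its new place.

**Lock bar:**
- The force at the stops was about 31 N when open and 19 N when locked.
- The bar seems to have started 6–7 mm short of its locked stop; it now rests at the stop.
- The travel by the arm was about 45.5 mm, against about 43.5 mm from the pictures. That gap is within a pixel (about 2 mm).
- The final grip position, y = 0.0169, matches the value worked out for locked.

**Bystanders:** the dish, beaker and jar look unmoved in the last pictures; I compared these by eye only. The arm ended clear of everything.

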